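Load the gang punch and wind its ratchet

ROBOT

A 7-joint arm with a two-finger parallel gripper is mounted at the origin on a cart in front of the work surface, level with it; the furniture and walls round the work are solid. World frame = base frame: x ahead of the robot, y to its left, z up, the work surface at z = 0. Lengths are in m, angles in rad, forces in N, time in s.
With the tool pointing down it reaches from about 0.35 to 0.9 m from the base axis. Payload 8.1 kg.
Tool frame: the origin (TCP) lies midway between the tips of the shut fingers; the grasp point (between the pads) lies 19 mm behind it; x points along the fingers, z is the direction in which the jaws open and shut, and the axes are right-handed (so a half turn about x gives the same grasp; the last joint's range is limited). The gripper opens to 92 mm and grips with 3 to 60 N. Pads are 19 mm wide; open, the fingers measure 130 mm over their backs; the gripper's body (75 mm by 190 mm) begins 47 mm behind the grasp point.
Start: joints at [-1.337, 0.434, 0.025, 1.573, -0.012, 1.134, -0.075], TCP at [0.207, 0.59, 0.227] pointing down, gripper open.
Joint ranges: [-2.62, 2.62], [-0.44, 2.09], [-1.27, 1.32], [0.08, 2.57], [-1.32, 4.46], [0.12, 2], [-2.74, 2.74]. Speed limits (rad/s): [2.22, 2.22, 3.01, 3.01, 3.14, 3.14, 3.14].

INTERFACE

Orientations are given as a rotation vector (axis times angle).
In Python, from cell import arm gives the robot as it stands. The module is installed in compiled form; this text tells all that it offers.
- The arm moves only by the tool move_arm, never from a script. Its argument "steps" is text: rows parted by semicolons, each of 5 numbers parted by spaces: the shift along the tool's x, y, z in m, then the turn about the tool's x in rad, then the closure in counts, from 0 (fully open) to 255 (shut). A call has 1 to 10 rows; each row is the pose to reach, as a shift and turn from the pose commanded when the call began, along the tool's axes at that moment; what a row does not reach only later rows make up. A row lasts 1/12 s, in which the tool goes at most 41.7 mm and 7.16 degrees, less where a joint would pass 70% of its speed; a pose out of reach is approached as far as the arm can. A call with a gripper value outside its range is refused whole. The fingers move at their own pace and stop on an object; "squeeze" is the grip in N (left out, the last holds). Time passes only in rows, so rows that repeat a pose let the fingers close. It gives the time, the measured TCP pose, the force and the opening at its end, in the units of the state.
- arm.observe(): the state, without advancing time (a new reading comes with each control period).
- arm.get_image(name): name is "scene" or "top"; returns a dict with "img" (400x640x3 uint8, blue, green, red), "z_map" (400x640 float32, m along the optical axis (not along the pixel's ray), 0 where there is no reading), "vfov" (degrees; the focal length in pixels is half the picture's height over the tangent of half this angle, whatever the lens; pixels are square), "cx", "cy" (the principal point, pixels), "extrinsics" (4x4, takes a point from camera to world coordinates). Camera axes: x right, y up, looking along -z (the intrinsics and any distortion apply to the point x, -y, -z); pixel columns grow to the right and rows downward; lengths in m; the calibration is good to about 2 mm. A picture is of the moment at which its call begins.
- arm.sign_off(): hands the job in, once; it reports no verdict.
The state is a dict: "clock": time; "joints": joint angles; "dq": joint speeds; "joint_efforts": joint torques, N m; "position": TCP position; "ee_rot": TCP orientation; "force": force on the tool from outside, world axes, zero at the start; "ft_torque": the same for the moment, N m; "width": opening from 0.0 (shut) to 1.0 (fully open).
Only numpy, scipy, OpenCV 4.12 (cv2) and the standard library are available. Lean on these libraries where they do the work, as an engineer would, in place of code of your own. Each camera call takes 0.05 s, during which the arm holds its last target.

TASK

Get the punch station ready to strike: lay every yellow-banded square tube in a lane of its own and slide it, banded end first, under the bridge until the middle of its band sits directly below that lane's punch tip. Only when all the tubes are in place, wind the black ratchet knob clockwise until the pawl has caught behind the tooth of the same colour as the tag in the white frame, no further, and let go. Leave everything else on the table where it is.

Things in the scene. Friction and masses are not known exactly. Their poses are not given: they have to be found in the camera images.
- station: Gang punch station, fixed on the table; place and yaw differ between starts. Grey bed plate 270 mm (its x, -130 to +140 of the origin) by 400 mm (its y, -165 to +235), 8 mm thick; origin on the table top. Three lanes along its x at y = -70, 0, +70. An aluminium bridge 226 mm wide crosses them at x = 67 to 93, underside z = 0.050, top 0.080 with caps, end posts at y = +-107.
- tip_1 (a point): Point of the fixed punch tip over lane 1 (station x = +80, y = -70), pointing down from the bridge at z = 0.038, 5 mm above a tube in the lane. The lane: flat open bed (top z = 0.008) up to x = +40, then two rails 12 mm high that narrow from 44 mm at x = +41 to a 29 mm gap from x = +55 to a stop plate at x = +125. Tubes slide in from the open -x side.
- tip_2 (a point): Point of the fixed punch tip over lane 2 (station x = +80, y = 0), pointing down from the bridge at z = 0.038, 5 mm above a tube in the lane. The lane: flat open bed (top z = 0.008) up to x = +40, then two rails 12 mm high that narrow from 44 mm at x = +41 to a 29 mm gap from x = +55 to a stop plate at x = +125. Tubes slide in from the open -x side.
- tip_3 (a point): Point of the fixed punch tip over lane 3 (station x = +80, y = +70), pointing down from the bridge at z = 0.038, 5 mm above a tube in the lane. The lane: flat open bed (top z = 0.008) up to x = +40, then two rails 12 mm high that narrow from 44 mm at x = +41 to a 29 mm gap from x = +55 to a stop plate at x = +125. Tubes slide in from the open -x side.
- tube_a: Loose dark square steel tube offcut 25 x 130 x 25 mm, 0.225 kg, lying on the table; origin at the centre of its underside, its y axis runs along the 130 mm length towards the end that carries the yellow painted band. It may be absent.
- tube_b: Loose dark square steel tube offcut 25 x 130 x 25 mm, 0.225 kg, lying on the table; origin at the centre of its underside, its y axis runs along the 130 mm length towards the end that carries the yellow painted band. It may be absent.
- tube_c: Loose dark square steel tube offcut 25 x 130 x 25 mm, 0.225 kg, lying on the table; origin at the centre of its underside, its y axis runs along the 130 mm length towards the end that carries the yellow painted band. It may be absent.
- band_a (a point): Centre of the yellow painted band (12 mm wide, all round the tube, with a thin black line round its middle) on tube_a: on the tube's axis, 12.5 mm above its underside, 39 mm from the tube's middle towards its +y end. Absent with the tube.
- band_b (a point): Centre of the yellow painted band (12 mm wide, all round the tube, with a thin black line round its middle) on tube_b: on the tube's axis, 12.5 mm above its underside, 35 mm from the tube's middle towards its +y end. Absent with the tube.
- band_c (a point): Centre of the yellow painted band (12 mm wide, all round the tube, with a thin black line round its middle) on tube_c: on the tube's axis, 12.5 mm above its underside, 31 mm from the tube's middle towards its +y end. Absent with the tube.
- ratchet_wheel (a joint): Turn of the 80 mm ratchet wheel, rad, growing CLOCKWISE seen from above; 12 saw teeth 0.524 rad apart. Let go, its spring (0.08 to 0.13 N m) drives it back anticlockwise until a tooth rests on the pawl, at 0, 0.524, 1.047.. (within 0.03). Red tooth caught: 1.571; green: 2.094; blue: 2.618. Starts caught at 0 or 0.524; goes to 3.6. To catch a tooth turn 0.06 to 0.2 past its value and let go.
- knob_grip (a point): On the wheel's upright axis (station x = -20, y = +170) at z = 0.050: middle of the black bar knob on the wheel, 64 mm long, 18 mm thick, z = 0.030 to 0.066, upright faces; the wheel's top below it is at z = 0.025. The frame turns with the wheel; the bar's length lies along its x, so pinch across its y.
- pawl (a joint): Turn of the orange sprung pawl, rad: 0 (within 0.03) when fully dropped behind a tooth, up to 0.17 as it rides over a tooth top; it springs in by itself, about 1 N at its end. Pivot at station x = -60, y = +206; its end bears on the wheel's +y side (x = -20, y = +206), resting against the steep face of the caught tooth, which lies just clockwise (+x) of it.
- release_tab (a point): Top part of the pawl's orange release tab, 16 x 6 mm, standing up to z = 0.044, at station x = -88, y = +206, z = 0.038; pushing it about 6 mm towards the station's -y (about 2 N) lifts the pawl from the wheel, which then runs back to 0 and can be wound again (only needed if wound too far).
- tag_place (a point): Centre of the white-framed place for the strength tag on the bed, station x = -70, y = -135, at z = 0.014.
- tag_red: Flat red plastic tag 40 x 34 x 6 mm fixed on the bed; one of the three tags lies in the white frame, the other two behind it 50 and 100 mm further along the station's x. Which is which differs.
- tag_green: Flat green plastic tag 40 x 34 x 6 mm fixed on the bed; one of the three tags lies in the white frame, the other two behind it 50 and 100 mm further along the station's x. Which is which differs.
- tag_blue: Flat blue plastic tag 40 x 34 x 6 mm fixed on the bed; one of the three tags lies in the white frame, the other two behind it 50 and 100 mm further along the station's x. Which is which differs.
- gasket_cards: Bystander: dark gasket sheets 69 x 131 x 7 mm lying loose near the robot's edge of the table, to be left alone.

How it is judged:
On the way, in this order (a step that is already met when the one before it is completed fails the run):
1. every tube lies in a lane with its band under a punch tip ((horizontal distance between band_a and tip_1 below 0.006 m or horizontal distance between band_a and tip_2 below 0.006 m or horizontal distance between band_a and tip_3 below 0.006 m) and height (world z) of each of band_a, band_b, band_c below 0.026 m and angle between tube_a's own y axis and vertical between 1.5 and 1.64 rad and angle between the y axis of each of tube_a, tube_b, tube_c and the x axis of station, either way round below 0.15 rad and linear speed of each of tube_a, tube_b, tube_c below 0.02 m/s and (horizontal distance between band_b and tip_1 below 0.006 m or horizontal distance between band_b and tip_2 below 0.006 m or horizontal distance between band_b and tip_3 below 0.006 m) and angle between tube_b's own y axis and vertical between 1.5 and 1.64 rad and (horizontal distance between band_c and tip_1 below 0.006 m or horizontal distance between band_c and tip_2 below 0.006 m or horizontal distance between band_c and tip_3 below 0.006 m) and angle between tube_c's own y axis and vertical between 1.5 and 1.64 rad), for 0.2 s.
2. the pawl has caught behind the tooth of the colour of the tag in the white frame (((horizontal distance between tag_red and tag_place below 0.02 m and value of joint ratchet_wheel between 1.501 and 1.661 rad and value of joint pawl below 0.06 rad) or (horizontal distance between tag_green and tag_place below 0.02 m and value of joint ratchet_wheel between 2.024 and 2.184 rad and value of joint pawl below 0.06 rad) or (horizontal distance between tag_blue and tag_place below 0.02 m and value of joint ratchet_wheel between 2.548 and 2.708 rad and value of joint pawl below 0.06 rad)) and velocity of joint ratchet_wheel between -0.1 and 0.1 rad/s), for 0.3 s.
At the end, for the whole second after the job is handed in: Each tube present lies flat along a lane, banded end under the bridge, band centre within 6 mm of a punch tip seen from above, at rest; the wheel is at rest with the pawl dropped behind the tooth of the framed tag's colour (-0.07 to +0.09 rad of its resting value); nothing is held (all of step 1 and all of step 2); the robot touches nothing.
It fails at once if the gasket cards was pushed more than 4 cm (distance of gasket_cards from where it was at the start of the episode above 0.04 m).
Of tube_a, tube_b, tube_c only 2 to 3 are there at a start; the rules pass over those that are not, and their reading is None.
At some moment in a run one of tube_a, tube_b, tube_c may be knocked a few centimetres aside while the robot is not near it.
Once in a run the grip may slacken for a moment while it holds something.
It also fails if it takes over 210 s, if anything falls off the work surface, if the arm or the gripper's body presses on something with over 40 N, if the wrist force passes 120 N, or if a joint passes its speed limit or range.

## Working session

There is one attempt and no reset: what is moved stays moved. The work goes in short steps, Python scripts to look and compute and a tool call to move; the robot and the scene stay as the last step left them, time stands still between calls to the robot, and variables do not carry over. Pictures are saved under pics/ and viewed, and the job is handed in when it is done.

Besides the shell and the picture viewer there is one more tool, called as name(argument=value, ...) on one line, values as JSON. move_arm: Moves the arm, as the interface text tells. Its arguments: {"type":"object","properties":{"steps":{"type":"string"},"squeeze":{"type":"number"}},"required":["steps"]}

```bash
mkdir -p pics; ls; python3 - <<'E'
from cell import arm
import cv2,numpy as np
s=arm.observe(); print({k:np.round(v,3) for k,v in s.items()})
for n in("scene","top"):
    d=arm.get_image(n); cv2.imwrite(f"pics/{n}0.png",d["img"]); print(n,d["vfov"],d["cx"],d["cy"],np.round(d["extrinsics"],3).tolist(),[k for k in d])
E
```

```text
pics
{'clock': np.float64(0.0), 'joints': array([-1.337,  0.435,  0.025,  1.574, -0.012,  1.134, -0.075]), 'dq': array([-0.   , -0.001, -0.   ,  0.002,  0.   , -0.001,  0.   ]), 'joint_efforts': array([-0.0000e+00, -6.6784e+01,  9.8500e-01, -3.1447e+01, -6.0000e-02,
        4.3000e-02,  0.0000e+00]), 'position': array([0.206, 0.589, 0.226]), 'ee_rot': array([-0.959,  1.351,  0.957]), 'force': array([0.14 , 0.058, 0.091]), 'ft_torque': array([ 0.05 , -0.002, -0.013]), 'width': np.float64(0.997)}
scene 48.413440308617126 320.48932738648244 195.89315867919495 [[0.786, 0.227, -0.576, -0.307], [-0.618, 0.328, -0.714, -0.945], [0.026, 0.917, 0.398, 0.621], [0.0, 0.0, 0.0, 1.0]] ['img', 'z_map', 'vfov', 'cx', 'cy', 'extrinsics']
top 46.178616912026676 319.53781210949853 205.3562765948124 [[0.007, 0.981, -0.194, 0.195], [-1.0, 0.007, -0.004, 0.054], [-0.003, 0.194, 0.981, 1.514], [0.0, 0.0, 0.0, 1.0]] ['img', 'z_map', 'vfov', 'cx', 'cy', 'extrinsics']
```

View pics/scene0.png

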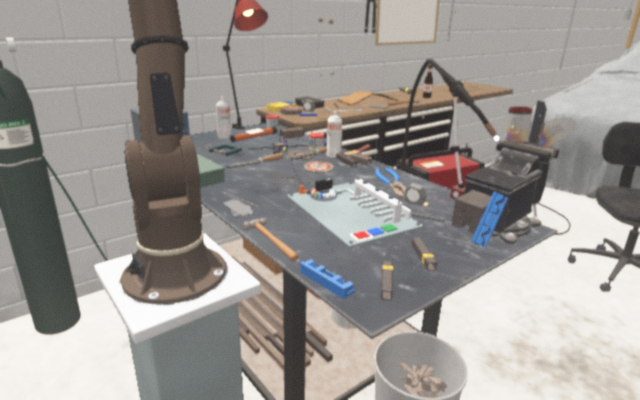

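View pics/top0.png

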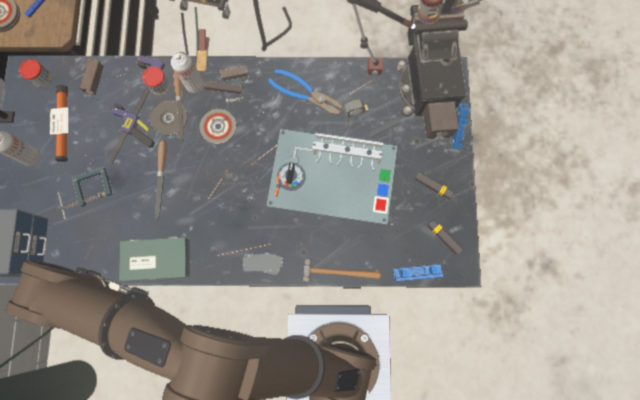

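```bash
cat > h.py <<'E'
from cell import arm
import cv2,numpy as np
def cam(n):
    d=arm.get_image(n); d["f"]=200/np.tan(np.radians(d["vfov"])/2); return d
def pts(d):
    v,u=np.mgrid[0:400,0:640].astype(float); z=d["z_map"]
    x=(u-d["cx"])/d["f"]*z; y=-(v-d["cy"])/d["f"]*z
    P=np.stack([x,y,-z,np.ones_like(z)],-1)@d["extrinsics"].T
    return P[...,:3]
def plane(d,u,v,h):
    r=np.stack([(np.asarray(u,float)-d["cx"])/d["f"],-(np.asarray(v,float)-d["cy"])/d["f"],-np.ones(np.shape(u))],-1)@d["extrinsics"][:3,:3].T
    o=d["extrinsics"][:3,3]; t=(h-o[2])/r[...,2]
    return o+r*t[...,None]
def zoom(d,u0,u1,v0,v1,k,name):
    cv2.imwrite("pics/"+name,cv2.resize(d["img"][v0:v1,u0:u1],None,fx=k,fy=k,interpolation=cv2.INTER_CUBIC))
E
python3 - <<'E'
from h import *
for n in("scene","top"):
    d=cam(n);P=pts(d)
    if n=="top":
        for v in (70,130,200,250,275):
            print(v,[(u,np.round(P[v,u],3).tolist()) for u in (50,150,230,350,420,470)])
        zoom(d,250,480,120,285,3.4,"top_z.png")
    else:
        for v in (180,200,230,260,290):
            print(v,[(u,np.round(P[v,u],3).tolist()) for u in (220,250,300,350,400,450)])
        zoom(d,220,480,150,310,3,"scene_z.png")
E
```

```text
180 [(220, [0.367, 0.492, 0.005]), (250, [0.463, 0.438, 0.001]), (300, [0.619, 0.332, 0.001]), (350, [0.779, 0.226, 0.0]), (400, [0.947, 0.121, -0.003]), (450, [1.902, 0.541, -0.351])]
200 [(220, [0.289, 0.337, -0.0]), (250, [0.37, 0.275, 0.002]), (300, [0.502, 0.17, 0.007]), (350, [0.642, 0.073, 0.007]), (400, [-0.307, -0.945, 0.621]), (450, [0.945, -0.115, -0.001])]
230 [(220, [0.764, 1.388, -0.713]), (250, [0.262, 0.088, 0.001]), (300, [0.384, 0.006, -0.001]), (350, [0.494, -0.094, 0.009]), (400, [0.616, -0.18, 0.008]), (450, [0.754, -0.258, -0.0])]
260 [(220, [0.108, -0.028, 0.012]), (250, [0.681, 0.863, -0.641]), (300, [0.287, -0.129, -0.002]), (350, [0.392, -0.209, 0.0]), (400, [0.502, -0.286, -0.001]), (450, [0.612, -0.365, -0.001])]
290 [(220, [0.057, -0.128, -0.001]), (250, [0.12, -0.156, -0.012]), (300, [0.297, -0.117, -0.108]), (350, [0.292, -0.32, 0.011]), (400, [0.399, -0.38, 0.0]), (450, [0.495, -0.452, 0.001])]
70 [(50, [0.97, 1.005, 0.001]), (150, [0.937, 0.629, 0.067]), (230, [0.959, 0.37, 0.029]), (350, [0.975, -0.042, 0.002]), (420, [0.892, -0.249, 0.166]), (470, [1.43, -0.757, -0.873])]
130 [(50, [0.736, 0.958, 0.036]), (150, [0.752, 0.64, -0.002]), (230, [0.752, 0.366, 0.002]), (350, [0.754, -0.041, 0.005]), (420, [0.758, -0.28, -0.004]), (470, [0.758, -0.449, -0.0])]
200 [(50, [0.506, 0.951, -0.001]), (150, [0.508, 0.62, 0.001]), (230, [0.511, 0.357, -0.005]), (350, [0.512, -0.04, 0.005]), (420, [0.515, -0.271, -0.003]), (470, [0.515, -0.435, 0.001])]
250 [(50, [0.342, 0.934, -0.005]), (150, [0.338, 0.587, 0.055]), (230, [0.345, 0.348, 0.001]), (350, [0.348, -0.039, -0.001]), (420, [0.349, -0.265, 0.0]), (470, [0.35, -0.425, 0.003])]
275 [(50, [0.232, 0.544, 0.659]), (150, [0.261, 0.58, 0.059]), (230, [0.265, 0.344, 0.003]), (350, [0.267, -0.038, 0.02]), (420, [0.269, -0.259, 0.016]), (470, [0.271, -0.423, -0.003])]
```

View pics/top_z.png

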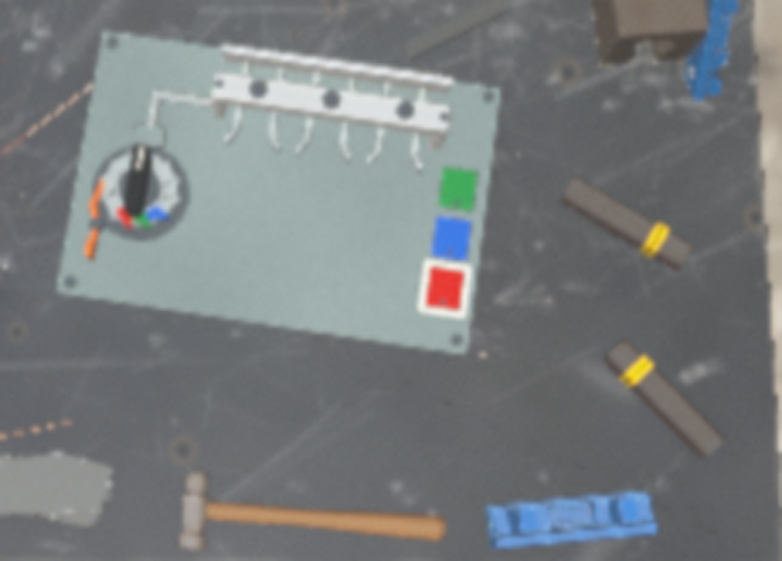

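View pics/scene_z.png

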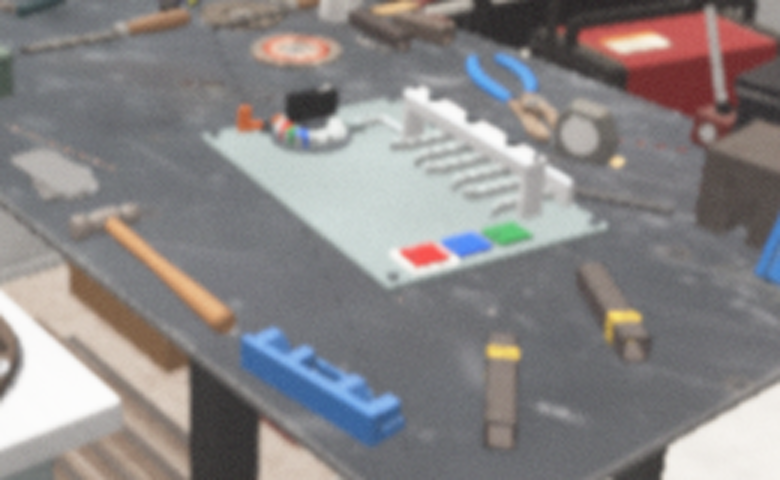

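```bash
cat >> h.py <<'E'
def blobs(mask,amin):
    c,_=cv2.findContours(mask.astype(np.uint8),cv2.RETR_EXTERNAL,cv2.CHAIN_APPROX_NONE)
    return sorted([k for k in c if cv2.contourArea(k)>=amin],key=cv2.contourArea,reverse=True)
E
python3 - <<'E'
from h import *
for n in("top","scene"):
    d=cam(n);hsv=cv2.cvtColor(d["img"],cv2.COLOR_BGR2HSV);P=pts(d)
    H,S,V=[hsv[...,i].astype(int) for i in range(3)]
    y=(H>18)&(H<34)&(S>130)&(V>110)
    for c in blobs(y,6):
        m=c[:,0].mean(0);r=P[int(m[1]),int(m[0])]
        print(n,"yel",m.round(1),cv2.contourArea(c),r.round(3))
    b=(H>70)&(H<100)&(S>14)&(S<80)&(V>110)&(abs(P[...,2]-0.008)<.012)&(P[...,0]<.95)
    b=cv2.morphologyEx(b.astype(np.uint8),cv2.MORPH_CLOSE,np.ones((9,9)))
    c=blobs(b,500)[0]; cv2.imwrite(f"pics/bed_{n}.png",b*255)
    W=plane(d,c[:,0,0],c[:,0,1],.008)[:,:2].astype(np.float32)
    r=cv2.minAreaRect(W*1000);print(n,"bed",r,cv2.boxPoints(r).round(1).tolist())
    for nm,mk in dict(red=((H<8)|(H>172))&(S>150),green=(H>50)&(H<80)&(S>110),blue=(H>105)&(H<122)&(S>140)).items():
        for c in blobs(mk&(V>90)&(P[...,0]>.38)&(P[...,0]<.75)&(abs(P[...,1]+.15)<.1),8):
            M=cv2.moments(c);u,v=M['m10']/M['m00'],M['m01']/M['m00']
            print(n,nm,round(u,1),round(v,1),plane(d,u,v,.014).round(4),cv2.contourArea(c))
E
```

```text
top yel [437.2 228.7] 35.5 [ 0.419 -0.318  0.018]
top yel [442.4 190. ] 32.0 [ 0.542 -0.337  0.029]
top yel [142.4 124.8] 13.5 [0.768 0.663 0.012]
top bed ((589.9013671875, 20.19439697265625), (403.9267578125, 306.35321044921875), 81.49445343017578) [[408.5, -156.89999389648438], [711.5, -202.1999969482422], [771.2999877929688, 197.3000030517578], [468.29998779296875, 242.60000610351562]]
top red 380.4 204.2 [ 0.4964 -0.138   0.014 ] 67.0
top green 384.2 174.8 [ 0.5956 -0.1525  0.014 ] 77.5
top blue 382.4 189.4 [ 0.546  -0.1457  0.014 ] 82.5
scene yel [276.6 106.2] 71.5 [1.118 1.268 0.056]
scene yel [425.6 256.1] 6.0 [ 0.536 -0.338  0.025]
scene bed ((560.4259643554688, 22.206466674804688), (416.02374267578125, 324.0687255859375), 81.78199768066406) [[370.29998779296875, -160.5], [691.0999755859375, -206.8000030517578], [750.5, 204.89999389648438], [429.79998779296875, 251.1999969482422]]
scene red 361.1 234.8 [ 0.4932 -0.1418  0.014 ] 24.5
scene green 388.6 227.5 [ 0.5914 -0.1561  0.014 ] 30.5
scene blue 375.2 231.2 [ 0.5422 -0.1496  0.014 ] 36.5
```

```bash
python3 - <<'E'
from h import *
from scipy.spatial.transform import Rotation as R
s=arm.observe();print(R.from_rotvec(s["ee_rot"]).as_matrix().round(4).tolist())
d=cam("top");hsv=cv2.cvtColor(d["img"],cv2.COLOR_BGR2HSV);P=pts(d)
H,S,V=[hsv[...,i].astype(int) for i in range(3)]
# average a few depth
for i in range(3):
    P=P+pts(cam("top"))
P/=4
for nm,(u,v) in dict(T1=(434,186),T2=(445,237)).items():
    m=np.zeros((400,640),bool); m[v-24:v+24,u-28:u+28]=1
    m&=(P[...,2]>.016)&(P[...,2]<.04)
    c=blobs(m,40); print(nm,[cv2.contourArea(k) for k in c])
    mm=np.zeros((400,640),np.uint8); cv2.drawContours(mm,c[:1],-1,1,-1); mm=(mm>0)&m
    Q=P[mm]; T=Q[Q[:,2]>.02]; print(len(Q),len(T),np.median(T[:,2]))
    vv,uu=np.nonzero(mm); W=plane(d,uu,vv,.025)[:,:2].astype(np.float32)*1000
    r=cv2.minAreaRect(W);print(r)
    mu=W.mean(0);C=np.cov((W-mu).T);w,e=np.linalg.eigh(C);print("mean",mu,"sd",np.sqrt(w*12),"dir",e[:,1],np.degrees(np.arctan2(e[1,1],e[0,1])))
    y=mm&(H>18)&(H<36)&(S>100); vv,uu=np.nonzero(y); print("band",plane(d,uu.mean(),vv.mean(),.025).round(4),len(uu),uu.mean(),vv.mean())
E
```

```text
[[-0.0001, -0.9438, 0.3305], [-0.0005, 0.3305, 0.9438], [-1.0, -0.0, -0.0005]]
T1 [271.0]
308 290 0.023908105202906732
((559.4965209960938, -313.0133361816406), (129.05508422851562, 28.064476013183594), 58.2659912109375)
mean [ 559.25793 -313.50516] sd [ 26.52535603 130.15484087] dir [0.5267182  0.85003996] 58.21601603641659
band [ 0.5437 -0.3397  0.025 ] 42 442.5238095238095 189.71428571428572
T2 [293.0]
330 316 0.024252983818305873
((390.12310791015625, -341.449462890625), (128.0143280029297, 25.683208465576172), 43.7419548034668)
mean [ 389.90588 -340.44287] sd [ 26.01444832 131.31634532] dir [-0.73099857 -0.682379  ] -136.97017285467828
band [ 0.4156 -0.3164  0.025 ] 46 436.9782608695652 228.67391304347825
```

```bash
cat >> h.py <<'E'
from scipy.spatial.transform import Rotation as R
def go(xyz,jaw):
    "shift in tool axes and turn to reach TCP xyz with jaw direction (deg, world)"
    s=arm.observe();M=R.from_rotvec(s["ee_rot"]).as_matrix();sh=M.T@(np.array(xyz)-s["position"])
    cur=np.degrees(np.arctan2(M[1,2],M[0,2])); t=cur-jaw; t=(t+180)%360-180 if abs(t)>200 else t
    print("pos",s["position"].round(4),"jaw",cur.round(2),"j",s["joints"].round(2),"t",round(float(s["clock"]),2),"w",round(float(s["width"])*92,1),"F",s["force"].round(1))
    print("-> shift",sh.round(4),"turn rad",np.radians(t).round(4))
E
python3 - <<'E'
from h import *
P=pts(cam("top"))
m=(P[...,0]>.24)&(P[...,0]<.34)&(P[...,1]<-.14)&(P[...,1]>-.4)
print(np.percentile(P[m][:,2],[50,90,99,99.8]))
Q=P[m]; Q=Q[Q[:,2]>.02]; print(Q.min(0),Q.max(0))
go((.55,.1,.2),-46.6)
E
```

```text
[0.00087979 0.02375891 0.03230851 0.03542969]
[ 0.25201885 -0.38047615  0.02004056] [ 0.33843052 -0.17762966  0.03752704]
pos [0.2066 0.5899 0.2267] jaw 70.7 j [-1.34  0.43  0.02  1.57 -0.01  1.13 -0.08] t 0.55 w 91.9 F [ 0.4  0.4 -0.2]
-> shift [ 0.0267 -0.486  -0.3489] turn rad 2.0473
```

move_arm(steps="0.027 -0.486 -0.349 1.0 89;0.027 -0.486 -0.349 1.0 89;0.027 -0.486 -0.349 1.0 89;0.027 -0.486 -0.349 1.0 89;0.027 -0.486 -0.349 1.0 89;0.027 -0.486 -0.349 1.0 89;0.027 -0.486 -0.349 1.0 89;0.027 -0.486 -0.349 1.0 89;0.027 -0.486 -0.349 1.0 89;0.027 -0.486 -0.349 1.0 89", squeeze=40)

```text
clock: 1.38
position: [0.4462, 0.2474, 0.2082]
ee_rot: [-0.183, 1.562, 0.184]
force: [0.2, 1.7, 0.0]
width: 0.65
```

```bash
python3 -c "
from h import *
go((.5,-.15,.2),-46.6)"
```

```text
pos [0.4462 0.2474 0.2082] jaw 13.38 j [-0.91  0.27  0.37  1.9  -0.11  0.99 -0.25] t 1.38 w 59.8 F [0.2 1.7 0. ]
-> shift [ 0.008  -0.3991 -0.0396] turn rad 1.0468
```

move_arm(steps="0.008 -0.4 -0.04 1.047 89;0.008 -0.4 -0.04 1.047 89;0.008 -0.4 -0.04 1.047 89;0.008 -0.4 -0.04 1.047 89;0.008 -0.4 -0.04 1.047 89;0.008 -0.4 -0.04 1.047 89;0.008 -0.4 -0.04 1.047 89;0.008 -0.4 -0.04 1.047 89;0.008 -0.4 -0.04 1.047 89;0.008 -0.4 -0.04 1.047 89")

```text
clock: 2.22
position: [0.4992, -0.1537, 0.2004]
ee_rot: [0.639, 1.472, -0.641]
force: [0.9, -0.3, 0.9]
width: 0.649
```

```bash
python3 -c "
from h import *
go((.3645,-.365,.12),-46.6)"
```

```text
pos [ 0.4992 -0.1537  0.2004] jaw -46.95 j [-0.36  0.34  0.73  1.9  -0.27  1.   -0.33] t 2.22 w 59.7 F [ 0.9 -0.3  0.9]
-> shift [ 0.0806 -0.2427  0.0623] turn rad -0.0061
```

move_arm(steps="0.08 -0.243 0.062 -0.006 89;0.08 -0.243 0.062 -0.006 89;0.08 -0.243 0.062 -0.006 89;0.08 -0.243 0.062 -0.006 89;0.08 -0.243 0.062 -0.006 89;0.08 -0.243 0.062 -0.006 89;0.08 -0.243 0.062 -0.006 89;0.08 -0.243 0.062 -0.006 89;0.08 -0.243 0.062 -0.006 89;0.08 -0.243 0.062 -0.006 89")

```text
clock: 3.05
position: [0.3663, -0.3605, 0.1201]
ee_rot: [0.63, 1.477, -0.629]
force: [0.1, 0.7, 0.0]
width: 0.649
```

```bash
python3 -c "
from h import *
go((.3645,-.365,.008),-46.6)
d=cam('top');zoom(d,350,480,150,290,5,'a1.png')"
```

```text
pos [ 0.3663 -0.3605  0.1201] jaw -46.17 j [ 0.16  0.44  0.69  2.01 -0.38  0.82  0.27] t 3.05 w 59.7 F [0.1 0.7 0. ]
-> shift [ 0.1121 -0.0045  0.002 ] turn rad 0.0076
```

View pics/a1.png

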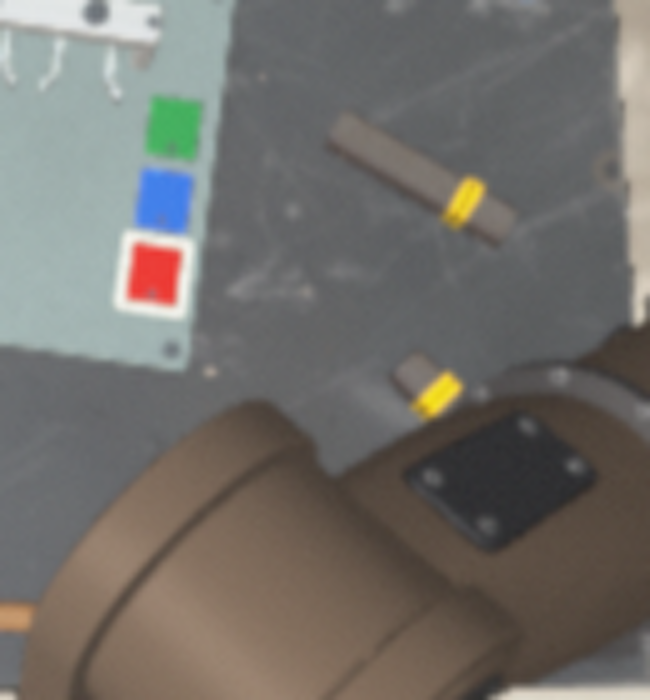

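The arm hovers over the near tube, whose band is still at zoom (437,395), where it was before. I'm going down.

move_arm(steps="0 -0.0045 0.002 0.008 89;0.03 -0.0045 0.002 0.008 89;0.06 -0.0045 0.002 0.008 89;0.09 -0.0045 0.002 0.008 89;0.112 -0.0045 0.002 0.008 89;0.112 -0.0045 0.002 0.008 89;0.112 -0.0045 0.002 0.008 89;0.112 -0.0045 0.002 0.008 255;0.112 -0.0045 0.002 0.008 255;0.112 -0.0045 0.002 0.008 255")

```text
clock: 3.93
position: [0.3644, -0.3666, 0.0093]
ee_rot: [0.636, 1.473, -0.637]
force: [-0.3, -0.6, 0.6]
width: 0.484
```

move_arm(steps="0 0 0 0 255;0 0 0 0 255;0 0 0 0 255;0 0 0 0 255;0 0 0 0 255")

```text
clock: 4.35
position: [0.3641, -0.3666, 0.0086]
ee_rot: [0.636, 1.474, -0.637]
force: [1.6, -0.3, 6.7]
width: 0.268
```

```bash
python3 -c "
from h import *
go((.3645,-.365,.008),-46.6)
d=cam('scene');zoom(d,300,480,180,320,4,'a2.png')"
```

```text
pos [ 0.3641 -0.3666  0.0086] jaw -46.7 j [ 0.3   0.61  0.54  2.08 -0.56  0.59  0.41] t 4.35 w 24.6 F [ 1.6 -0.3  6.7]
-> shift [ 0.0006  0.0014 -0.0009] turn rad -0.0018
```

View pics/a2.png

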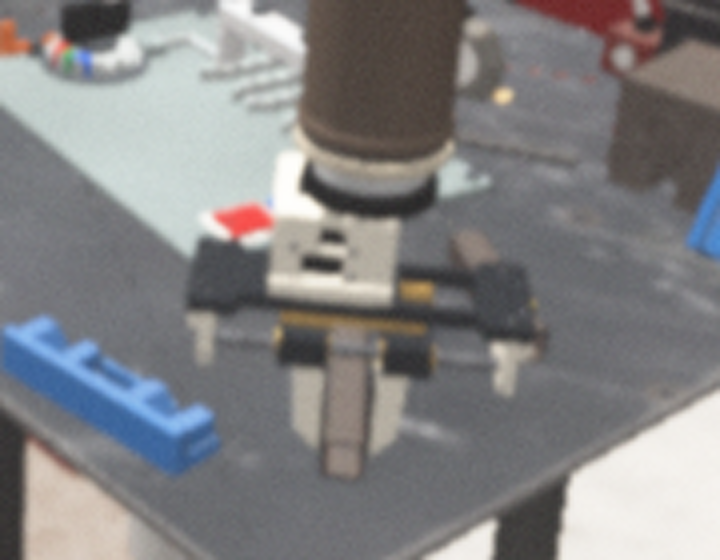

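move_arm(steps="-0.02 0 0 0 255;-0.05 0 0 0 255;-0.08 0 0 0 255;-0.08 0 0 0 255;-0.08 0 0 0 255")

```text
clock: 4.82
position: [0.3641, -0.3663, 0.0889]
ee_rot: [0.636, 1.473, -0.637]
force: [-0.4, -0.1, -3.6]
width: 0.269
```

```bash
python3 -c "
from h import *
go((.5187,-.0069,.085),-98.4)"
```

```text
pos [ 0.3641 -0.3663  0.0889] jaw -46.68 j [ 0.2   0.49  0.66  2.03 -0.43  0.76  0.32] t 4.82 w 24.8 F [-0.4 -0.1 -3.6]
-> shift [ 0.0039  0.359  -0.1554] turn rad 0.9027
```

move_arm(steps="0.004 0.036 -0.016 0.09 255;0.004 0.072 -0.031 0.18 255;0.004 0.108 -0.047 0.27 255;0.004 0.144 -0.062 0.36 255;0.004 0.18 -0.078 0.45 255;0.004 0.215 -0.093 0.54 255;0.004 0.251 -0.109 0.63 255;0.004 0.287 -0.124 0.72 255;0.004 0.323 -0.14 0.81 255;0.004 0.359 -0.155 0.903 255")

```text
clock: 5.65
position: [0.5176, -0.0047, 0.0825]
ee_rot: [1.318, 1.135, -1.322]
force: [1.1, -0.5, -2.4]
width: 0.268
```

```bash
python3 -c "
from h import *
go((.5187,-.0069,.085),-98.4)
d=cam('scene');zoom(d,260,460,130,280,4,'a3.png')"
```

```text
pos [ 0.5176 -0.0047  0.0825] jaw -98.67 j [-0.75  0.61  0.96  2.04 -0.67  0.84 -1.12] t 5.65 w 24.7 F [ 1.1 -0.5 -2.4]
-> shift [-0.0025  0.0014  0.002 ] turn rad -0.0048
```

View pics/a3.png

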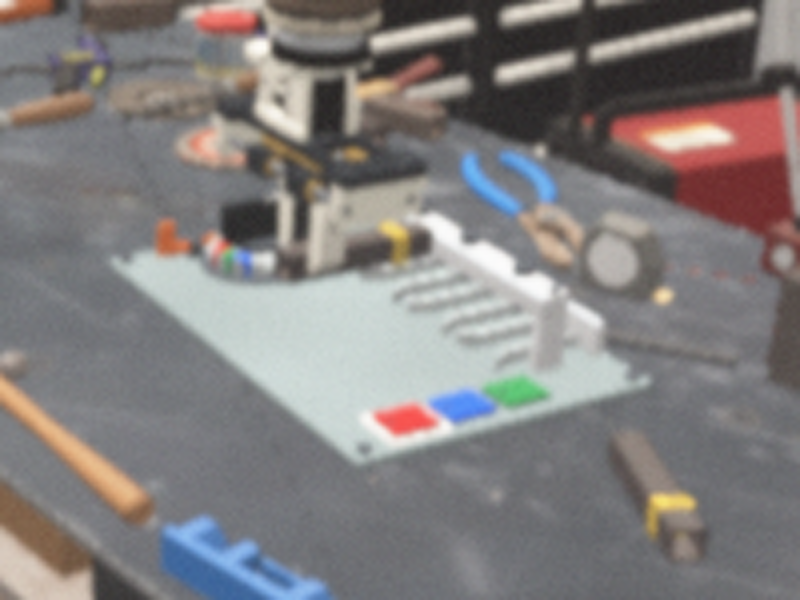

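The tube is held level over the middle of the bed, with its band facing the bridge at zoom (397,243). I'm lowering it onto the open bed.

move_arm(steps="0.02 0.0015 0.002 -0.005 255;0.04 0.0015 0.002 -0.005 255;0.055 0.0015 0.002 -0.005 255;0.062 0.0015 0.002 -0.005 255;0.065 0.0015 0.002 -0.005 255;0.065 0.0015 0.002 -0.005 255;0.065 0.0015 0.002 -0.005 255")

```text
clock: 6.28
position: [0.5197, -0.0096, 0.0192]
ee_rot: [1.314, 1.138, -1.314]
force: [-0.5, 0.4, -2.3]
width: 0.27
```

```bash
python3 -c "
from h import *
go((.5187,-.0069,.0175),-98.4)
d=cam('scene');zoom(d,280,440,150,270,5,'a4.png')
d=cam('top');zoom(d,260,420,120,240,5,'a4t.png')"
```

```text
pos [ 0.5197 -0.0096  0.0192] jaw -98.18 j [-0.66  0.69  0.83  2.08 -0.79  0.72 -1.01] t 6.28 w 24.8 F [-0.5  0.4 -2.3]
-> shift [ 0.0017 -0.0013 -0.0025] turn rad 0.0039
```

View pics/a4.png

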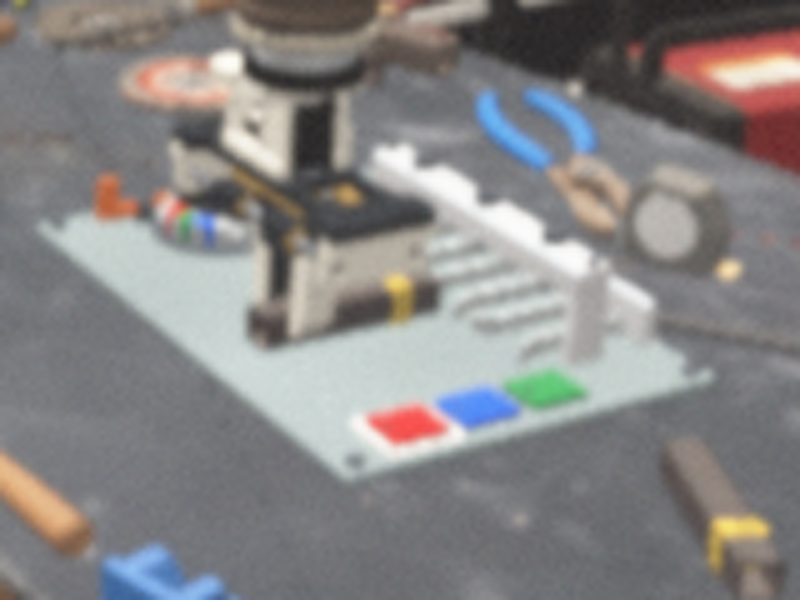

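View pics/a4t.png

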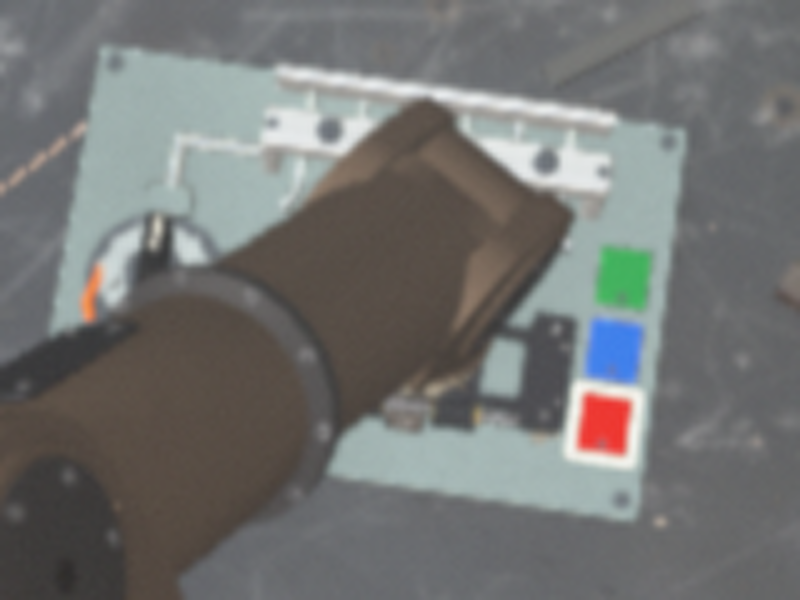

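```bash
python3 - <<'E'
from h import *
d=cam("top")
g=lambda L:np.array([[(x+.5)/3.4-.5+250,(y+.5)/3.4-.5+120] for x,y in L])
h=g([(112,42),(488,97),(457,340),(69,282)]);W=plane(d,h[:,0],h[:,1],.008);print(W.round(4),W.mean(0))
e=W[1]-W[2];e2=W[0]-W[3];print(np.degrees(np.arctan2(e[1],e[0])),np.degrees(np.arctan2(e2[1],e2[0])),np.linalg.norm(e))
e=W[0]-W[1];e2=W[3]-W[2];print(np.degrees(np.arctan2(e[1],e[0]))-90,np.degrees(np.arctan2(e2[1],e2[0]))-90,np.linalg.norm(e))
c=g([(259,88),(332,99),(405,109)])
for z in(.08,.083):print(plane(d,c[:,0],c[:,1],z).round(4))
th=np.radians(-8.4);ex=np.array([np.cos(th),np.sin(th)]);ey=np.array([-ex[1],ex[0]])
print("O holes",W.mean(0)[:2]-.005*ex-.035*ey)
C=plane(d,c[:,0],c[:,1],.08)[:,:2];print("O caps",C.mean(0)-.08*ex)
E
```

```text
[[ 0.7442  0.1868  0.008 ]
 [ 0.6895 -0.1852  0.008 ]
 [ 0.4466 -0.1499  0.008 ]
 [ 0.5007  0.2228  0.008 ]] [0.59524881 0.01863445 0.008     ]
-8.257494397688447 -8.402021865164139 0.24549637342195452
-8.369428135919577 -8.262783249483675 0.376005689098276
[[ 0.6733  0.0412  0.08  ]
 [ 0.663  -0.0274  0.08  ]
 [ 0.6536 -0.0957  0.08  ]]
[[ 0.6723  0.0412  0.083 ]
 [ 0.662  -0.0272  0.083 ]
 [ 0.6527 -0.0954  0.083 ]]
O holes [ 0.58518954 -0.01525966]
O caps [ 0.5841696  -0.01560205]
```

move_arm(steps="0.0015 0 -0.0025 0.002 255;0.0015 0.008 -0.0025 0.002 255;0.0015 0.016 -0.0025 0.002 255;0.0015 0.024 -0.0025 0.002 255;0.0015 0.032 -0.0025 0.002 255;0.0015 0.04 -0.0025 0.002 255;0.0015 0.04 -0.0025 0.002 255;0.0015 0.04 -0.0025 0.002 255")

```text
clock: 7.1
position: [0.5613, -0.0121, 0.0176]
ee_rot: [1.315, 1.137, -1.312]
force: [3.0, 3.3, -3.1]
width: 0.266
```

```bash
cat >> h.py <<'E'
O=np.array([.584,-.0165]);th=np.radians(-8.32);EX=np.array([np.cos(th),np.sin(th)]);EY=np.array([-EX[1],EX[0]])
def st(p): p=np.asarray(p)[...,:2]-O; return np.stack([p@EX,p@EY],-1)
def ws(x,y): return O+x*EX+y*EY
E
python3 -c "
from h import *
s=arm.observe();print(st(s['position']))
go((.5187,-.0069,.0175),-98.32)
d=cam('scene');zoom(d,310,410,160,240,8,'a5.png')"
```

```text
[-0.02310405  0.00106815]
pos [ 0.5613 -0.0121  0.0176] jaw -98.2 j [-0.62  0.74  0.83  1.98 -0.79  0.78 -1.04] t 7.1 w 24.5 F [ 3.   3.3 -3.1]
-> shift [ 0.     -0.0429  0.0009] turn rad 0.0021
```

View pics/a5.png

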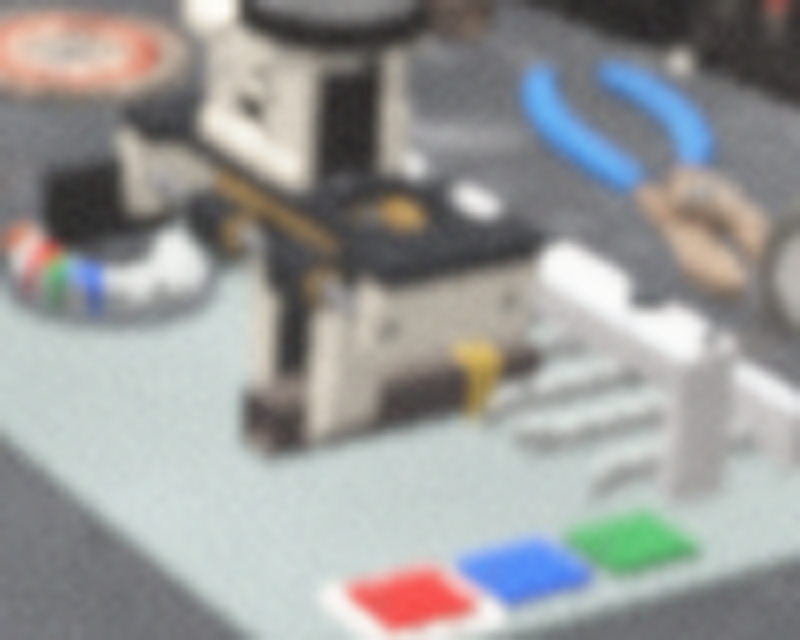

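move_arm(steps="0 0.005 0.001 0 255;0 0.01 0.001 0 255;0 0.015 0.001 0 255;0 0.02 0.001 0 255;0 0.025 0.001 0 255;0 0.03 0.001 0 255;0 0.03 0.001 0 255;0 0.03 0.001 0 255")

```text
clock: 7.82
position: [0.5884, -0.0162, 0.0171]
ee_rot: [1.314, 1.141, -1.314]
force: [-0.4, 5.9, -3.1]
width: 0.269
```

```bash
python3 -c "
from h import *
s=arm.observe();print(st(s['position']))
go((.5187,-.0069,.0175),-98.32)
d=cam('scene');zoom(d,310,410,160,240,8,'a6.png')
d=cam('top');zoom(d,260,420,120,240,5,'a6t.png')"
```

```text
[0.00434956 0.00090523]
pos [ 0.5884 -0.0162  0.0171] jaw -98.2 j [-0.6   0.77  0.83  1.91 -0.78  0.82 -1.05] t 7.82 w 24.8 F [-0.4  5.9 -3.1]
-> shift [-0.0003 -0.0704  0.0007] turn rad 0.0022
```

View pics/a6.png

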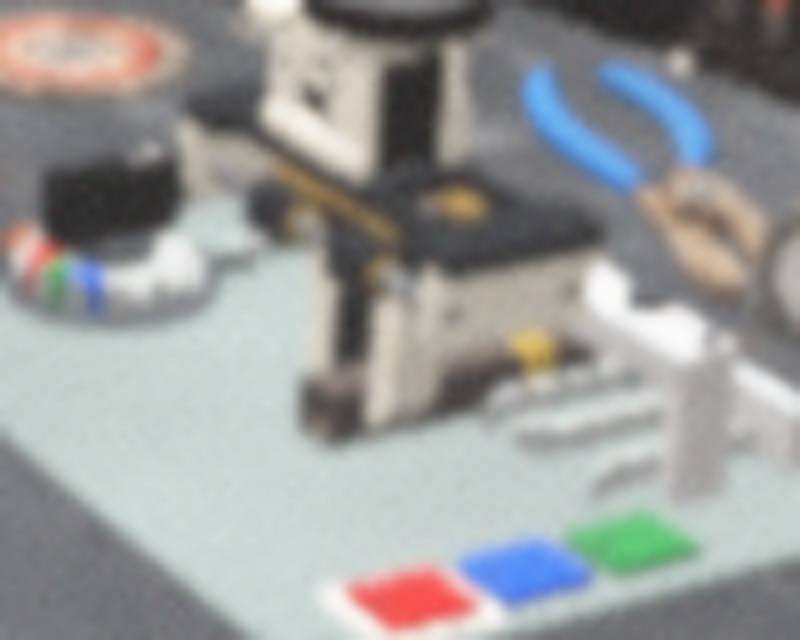

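View pics/a6t.png

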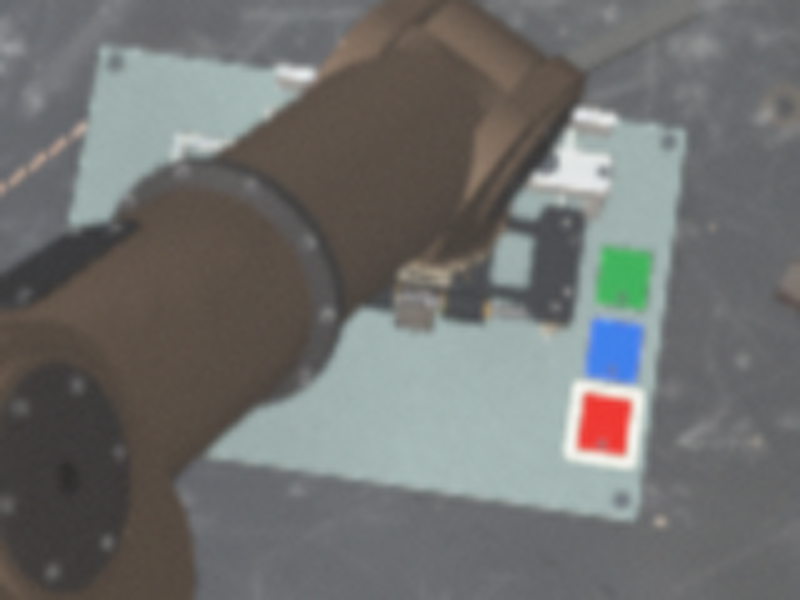

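move_arm(steps="0 0.003 0.001 0 255;0 0.003 0.001 0 255;0 0.003 0.001 0 255;0 0.003 0.001 0 130;0 0.003 0.001 0 130;0 0.003 0.001 0 130;0 0.003 0.001 0 130;0 0.003 0.001 0 130;-0.04 0.003 0.001 0 130;-0.08 0.003 0.001 0 130")

```text
clock: 8.75
position: [0.5902, -0.0194, 0.0967]
ee_rot: [1.312, 1.139, -1.319]
force: [1.3, 0.1, 0.6]
width: 0.491
```

```bash
python3 -c "
from h import *
s=arm.observe();print(st(s['position']))
go((.45,-.18,.2),-31.8)"
```

```text
[ 0.00655163 -0.00198303]
pos [ 0.5902 -0.0194  0.0967] jaw -98.32 j [-0.66  0.68  0.94  1.85 -0.67  0.96 -1.14] t 8.75 w 45.2 F [1.3 0.1 0.6]
-> shift [-0.1024 -0.1159  0.1794] turn rad -1.161
```

move_arm(steps="-0.04 0 0 0 130;-0.102 -0.03 0.045 -0.1 89;-0.102 -0.058 0.09 -0.23 89;-0.102 -0.116 0.179 -0.35 89;-0.102 -0.116 0.179 -0.48 89;-0.102 -0.116 0.179 -0.6 89;-0.102 -0.116 0.179 -0.73 89;-0.102 -0.116 0.179 -0.85 89;-0.102 -0.116 0.179 -0.98 89;-0.102 -0.116 0.179 -1.1 89")

```text
clock: 9.58
position: [0.4509, -0.1804, 0.1998]
ee_rot: [0.479, 1.516, -0.478]
force: [0.1, 0.8, -0.3]
width: 0.652
```

```bash
python3 -c "
from h import *
d=cam('scene');zoom(d,310,410,160,240,8,'a7.png')
d=cam('top');zoom(d,260,480,120,285,3.6,'a7t.png')
go((.5759,-.2874,.1),-31.8)"
```

```text
pos [ 0.4511 -0.1801  0.1997] jaw -35.17 j [-0.38  0.29  0.82  1.99 -0.25  0.97 -0.05] t 9.68 w 60.0 F [-0.6 -0.3 -0.5]
-> shift [ 0.0998 -0.0159  0.1638] turn rad -0.0588
```

View pics/a7.png

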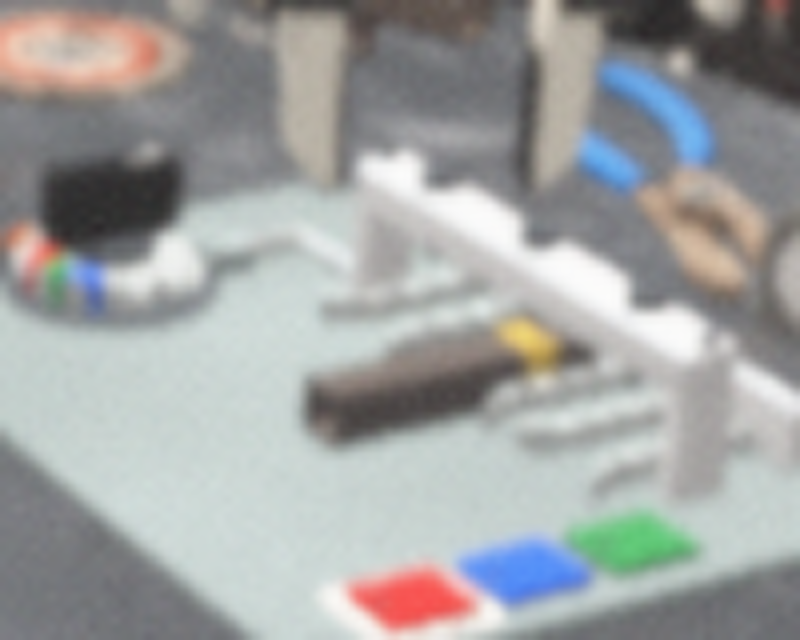

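View pics/a7t.png

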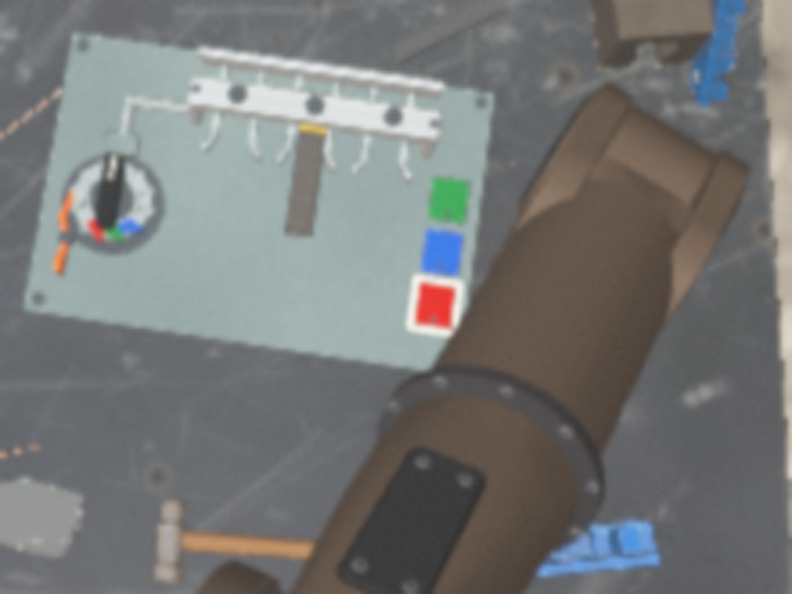

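```bash
cat >> h.py <<'E'
def lane(n,ys):
    d=cam(n);hsv=cv2.cvtColor(d["img"],cv2.COLOR_BGR2HSV)
    H,S,V=[hsv[...,i].astype(int) for i in range(3)]
    v,u=np.mgrid[0:400,0:640]
    G=plane(d,u,v,.008);s8=st(G);s33=st(plane(d,u,v,.033))
    m=(s8[...,0]>-.1)&(s33[...,0]<.06)&(abs(s33[...,1]-ys)<.03)
    gray=V.astype(float)
    # row profile along station x at lane centre strip: subpixel threshold by averaging
    k=m&(abs(s8[...,1]-ys)<.006)
    o=np.argsort(s8[k][:,0]);x=s8[k][o,0];g=gray[k][o]
    b=np.arange(-.06,.03,.002);pr=[g[(x>=a)&(x<a+.002)].mean() if ((x>=a)&(x<a+.002)).any() else np.nan for a in b]
    return b+.001,np.array(pr),s8,s33,gray,hsv,d
E
python3 - <<'E'
from h import *
for n in("top","scene"):
    b,pr,s8,s33,gray,hsv,d=lane(n,0.)
    print(n);print([(round(x*1000),round(float(p))) for x,p in zip(b,pr)])
    y=(hsv[...,0]>18)&(hsv[...,0]<36)&(hsv[...,1]>90)&(abs(s33[...,1])<.04)&(s33[...,0]>.02)&(s33[...,0]<.12)
    vv,uu=np.nonzero(y);Q=st(plane(d,uu,vv,.033))*1000;print("yellow",len(uu),Q.min(0).round(1),Q.max(0).round(1),Q.mean(0).round(1))
    # lateral mask at z=.033 between x=-10..40
    k=(s33[...,0]>-.01)&(s33[...,0]<.035)&(abs(s33[...,1])<.03)
    o=np.array([[round(a*1000),round(float(gray[k&(abs(s33[...,1]-a)<.0015)].mean()))] for a in np.arange(-.027,.028,.003)]);print(o.tolist())
E
```

```text
topTraceback (most recent call last):
  File "<stdin>", line 4, in <module>
ValueError: cannot convert float NaN to integer
```

```bash
cat > chk.py <<'E'
from h import *
import sys
ys=float(sys.argv[1])
for n in("top","scene"):
    b,pr,s8,s33,gray,hsv,d=lane(n,ys)
    print(n);print([(round(x*1000),round(float(p))) for x,p in zip(b,pr) if p==p])
    y=(hsv[...,0]>18)&(hsv[...,0]<36)&(hsv[...,1]>90)&(abs(s33[...,1]-ys)<.03)&(s33[...,0]>.02)&(s33[...,0]<.12)
    vv,uu=np.nonzero(y);Q=st(plane(d,uu,vv,.033))*1000
    if len(uu):print("yellow",len(uu),Q.min(0).round(1),Q.max(0).round(1),Q.mean(0).round(1))
    k=(s33[...,0]>-.01)&(s33[...,0]<.035)&(abs(s33[...,1]-ys)<.03)
    print([(round(a*1000),round(float(gray[k&(abs(s33[...,1]-ys-a)<.003)].mean()))) for a in np.arange(-.027,.028,.003)])
E
python3 chk.py 0
```

```text
top
[(-59, 176), (-57, 176), (-55, 177), (-53, 177), (-51, 178), (-49, 177), (-47, 178), (-43, 178), (-41, 177), (-39, 178), (-37, 177), (-35, 177), (-33, 178), (-31, 177), (-29, 177), (-27, 170), (-25, 170), (-23, 144), (-19, 126), (-17, 126), (-15, 123), (-13, 126), (-11, 126), (-9, 126), (-7, 126), (-5, 124), (-3, 125), (-1, 125), (1, 124), (5, 125), (7, 124), (9, 126), (11, 126), (13, 126), (15, 126), (17, 125), (19, 125), (21, 126), (23, 126), (25, 125), (27, 124), (29, 125)]
yellow 13 [69.1 -8.7] [74.9 11.2] [72.   0.5]
[(-27, 173), (-24, 173), (-21, 173), (-18, 169), (-15, 154), (-12, 133), (-9, 123), (-6, 124), (-3, 125), (0, 125), (3, 125), (6, 125), (9, 130), (12, 148), (15, 168), (18, 175), (21, 176), (24, 176), (27, 177)]
scene
[]
yellow 27 [ 64.1 -25.3] [85.8 12.6] [75.3 -7.1]
[(-27, 78), (-24, 81), (-21, 88), (-18, 97), (-15, 109), (-12, 119), (-9, 129), (-6, 138), (-3, 142), (0, 147), (3, 152), (6, 158), (9, 167), (12, 176), (15, 187), (18, 200), (21, 205), (24, 213), (27, 217)]
```

```bash
python3 -c "
from h import *
d=cam('scene');zoom(d,330,470,180,290,5,'a8.png')
go((.5778,-.2835,.11),-31.8)"
```

```text
pos [ 0.4514 -0.1796  0.1994] jaw -35.45 j [-0.38  0.29  0.83  1.99 -0.25  0.97 -0.05] t 9.88 w 59.7 F [-0.7  0.8 -0.4]
-> shift [ 0.0894 -0.0113  0.1632] turn rad -0.0637
```

View pics/a8.png

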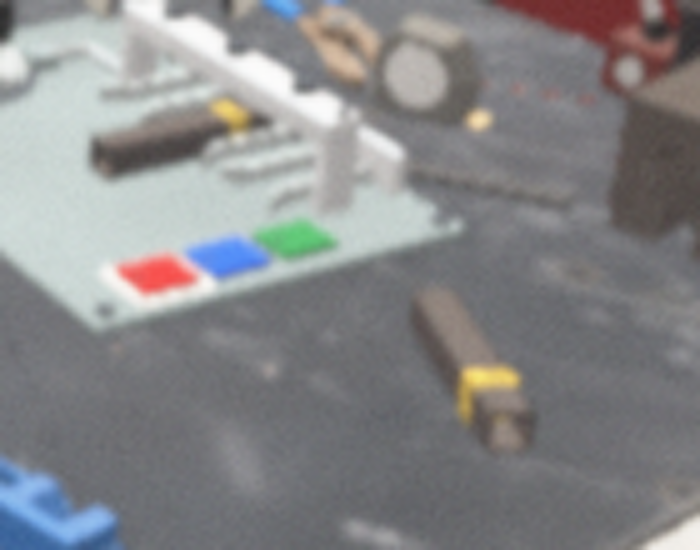

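The tube band is at scene px (428,257), so it hasn't moved. I'm moving above it.

move_arm(steps="0.089 -0.011 0.04 -0.06 89;0.089 -0.011 0.08 -0.06 89;0.089 -0.011 0.12 -0.06 89;0.089 -0.011 0.163 -0.064 89;0.089 -0.011 0.163 -0.064 89;0.089 -0.011 0.163 -0.064 89;0.089 -0.011 0.163 -0.064 89")

```text
clock: 10.47
position: [0.5786, -0.2838, 0.1091]
ee_rot: [0.432, 1.528, -0.435]
force: [-2.0, 0.3, -0.4]
width: 0.651
```

```bash
python3 -c "
from h import *
go((.5778,-.2835,.008),-31.8)"
```

```text
pos [ 0.5786 -0.2838  0.1091] jaw -31.72 j [-0.06  0.65  0.68  1.69 -0.48  0.97  0.24] t 10.47 w 59.9 F [-2.   0.3 -0.4]
-> shift [ 1.011e-01  1.000e-04 -8.000e-04] turn rad 0.0014
```

move_arm(steps="0.025 0 -0.001 0 89;0.05 0 -0.001 0 89;0.075 0 -0.001 0 89;0.095 0 -0.001 0 89;0.101 0 -0.001 0 89;0.101 0 -0.001 0 89;0.101 0 -0.001 0 89;0.101 0 -0.001 0 255;0.101 0 -0.001 0 255;0.101 0 -0.001 0 255")

```text
clock: 11.3
position: [0.578, -0.2823, 0.0107]
ee_rot: [0.432, 1.525, -0.432]
force: [0.1, -0.3, 0.3]
width: 0.482
```

move_arm(steps="0 0 0 0 255;0 0 0 0 255;0 0 0 0 255;0 0 0 0 255;0 0 0 0 255")

```text
clock: 11.72
position: [0.5782, -0.2825, 0.0101]
ee_rot: [0.432, 1.525, -0.432]
force: [2.4, -1.1, 5.4]
width: 0.269
```

move_arm(steps="-0.02 0 0 0 255;-0.05 0 0 0 255;-0.09 0 0 0 255;-0.09 0 0 0 255;-0.09 0 0 0 255")

```text
clock: 12.13
position: [0.5779, -0.2826, 0.101]
ee_rot: [0.432, 1.525, -0.432]
force: [-0.5, 0.5, -3.7]
width: 0.269
```

```bash
python3 -c "
from h import *
p=ws(-.066,-.07);print(p)
go((.5,-.17,.11),20)
go((p[0],p[1],.1),81.68)
d=cam('scene');zoom(d,330,470,180,290,5,'a9.png')
"
```

```text
[ 0.50856552 -0.07621297]
pos [ 0.5779 -0.2826  0.101 ] jaw -31.58 j [-0.05  0.66  0.67  1.7  -0.49  0.95  0.25] t 12.13 w 24.8 F [-0.5  0.5 -3.7]
-> shift [-0.0092  0.0551 -0.1253] turn rad -0.9002
pos [ 0.5779 -0.2826  0.101 ] jaw -31.58 j [-0.05  0.66  0.67  1.7  -0.49  0.95  0.25] t 12.13 w 24.8 F [-0.5  0.5 -3.7]
-> shift [ 0.0007  0.1395 -0.1671] turn rad -1.9768
```

View pics/a9.png

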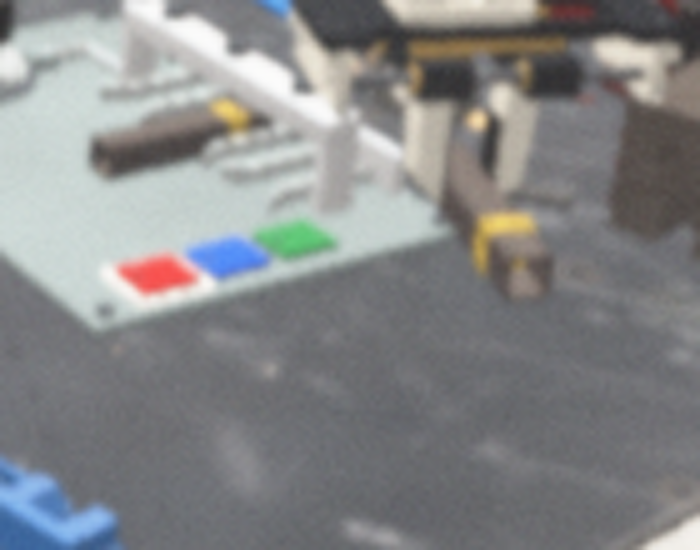

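move_arm(steps="-0.009 0.006 -0.013 -0.1 255;-0.009 0.011 -0.025 -0.2 255;-0.009 0.017 -0.038 -0.3 255;-0.009 0.022 -0.05 -0.4 255;-0.009 0.028 -0.063 -0.5 255;-0.009 0.033 -0.075 -0.6 255;-0.009 0.039 -0.088 -0.7 255;-0.009 0.044 -0.1 -0.8 255;-0.009 0.05 -0.113 -0.88 255;-0.009 0.055 -0.125 -0.9 255")

```text
clock: 13.02
position: [0.4975, -0.1684, 0.1066]
ee_rot: [-0.277, 1.556, 0.28]
force: [-0.1, 1.0, -2.7]
width: 0.265
```

```bash
python3 -c "
from h import *
p=ws(-.066,-.07)
go((p[0],p[1],.1),81.68)
"
```

```text
pos [ 0.4975 -0.1684  0.1066] jaw 20.3 j [-0.11  0.44  0.45  1.98 -0.26  0.79  0.85] t 13.02 w 24.4 F [-0.1  1.  -2.7]
-> shift [0.0067 0.0826 0.0424] turn rad -1.0713
```

move_arm(steps="0.006 0.008 0.004 -0.11 255;0.006 0.017 0.008 -0.22 255;0.006 0.025 0.013 -0.33 255;0.006 0.033 0.017 -0.44 255;0.006 0.041 0.021 -0.55 255;0.006 0.05 0.025 -0.66 255;0.006 0.058 0.03 -0.77 255;0.006 0.066 0.034 -0.88 255;0.006 0.075 0.038 -0.99 255;0.006 0.083 0.042 -1.071 255")

```text
clock: 13.85
position: [0.5089, -0.0764, 0.1006]
ee_rot: [-1.1, 1.277, 1.105]
force: [0.2, -0.5, -3.6]
width: 0.266
```

```bash
python3 -c "
from h import *
p=ws(-.066,-.07)
go((p[0],p[1],.0195),81.68)
d=cam('scene');zoom(d,310,410,160,240,8,'b1.png')
"
```

```text
pos [ 0.5089 -0.0764  0.1006] jaw 81.72 j [-0.07  0.41  0.15  1.99 -0.09  0.75  1.56] t 13.85 w 24.5 F [ 0.2 -0.5 -3.6]
-> shift [ 0.0811 -0.      0.0001] turn rad 0.0008
```

View pics/b1.png

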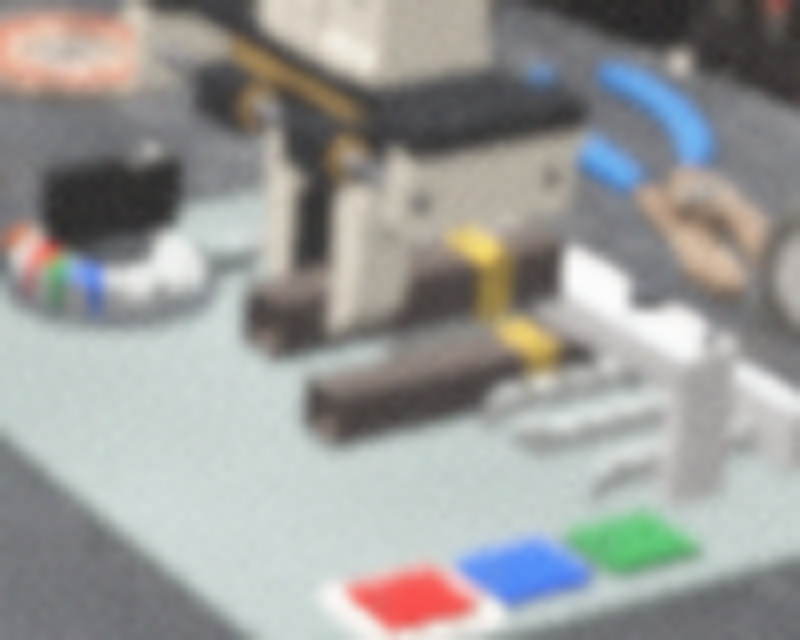

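move_arm(steps="0.025 0 0 0.001 255;0.05 0 0 0.001 255;0.068 0 0 0.001 255;0.077 0 0 0.001 255;0.081 0 0 0.001 255;0.081 0 0 0.001 255;0.081 0 0 0.001 255")

```text
clock: 14.48
position: [0.5109, -0.0776, 0.0217]
ee_rot: [-1.096, 1.277, 1.096]
force: [1.3, -0.2, -2.8]
width: 0.265
```

```bash
python3 -c "
from h import *
print(st(arm.observe()['position']))
p=ws(-.02,-.07)
go((p[0],p[1],.0185),81.68)
d=cam('scene');zoom(d,310,410,160,240,8,'b2.png')
"
```

```text
[-0.0635256  -0.07100961]
pos [ 0.5109 -0.0776  0.0217] jaw 81.26 j [-0.04  0.53  0.12  2.05 -0.12  0.57  1.58] t 14.48 w 24.4 F [ 1.3 -0.2 -2.8]
-> shift [ 0.0032 -0.0435  0.0013] turn rad -0.0074
```

View pics/b2.png

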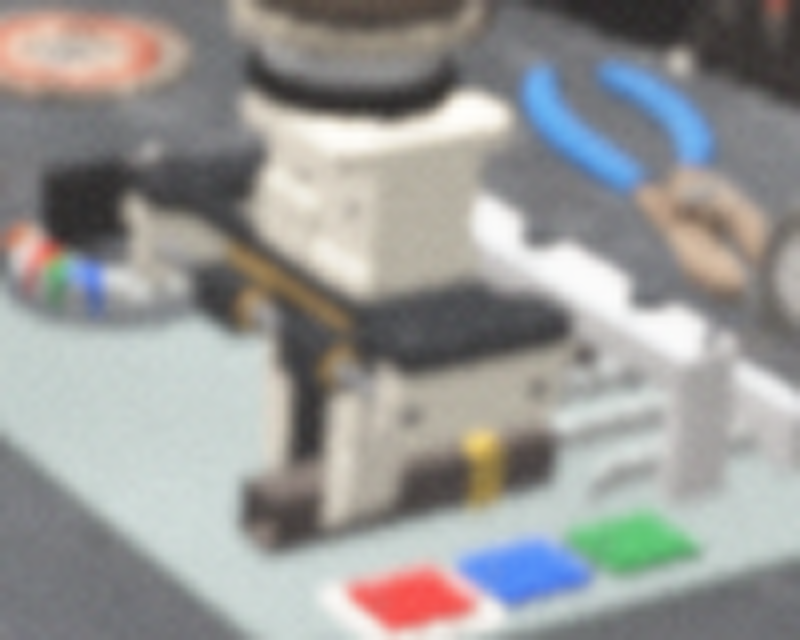

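move_arm(steps="0.002 -0.005 0.0013 -0.007 255;0.003 -0.012 0.0013 -0.007 255;0.003 -0.02 0.0013 -0.007 255;0.003 -0.028 0.0013 -0.007 255;0.003 -0.036 0.0013 -0.007 255;0.003 -0.044 0.0013 -0.007 255;0.003 -0.044 0.0013 -0.007 255;0.003 -0.044 0.0013 -0.007 255")

```text
clock: 15.2
position: [0.5548, -0.0829, 0.0183]
ee_rot: [-1.102, 1.274, 1.102]
force: [-0.1, -0.8, -1.7]
width: 0.27
```

```bash
python3 -c "
from h import *
print(st(arm.observe()['position']))
p=ws(.0115,-.07)
go((p[0],p[1],.0185),81.68)
"
```

```text
[-0.01925026 -0.06990305]
pos [ 0.5548 -0.0829  0.0183] jaw 81.69 j [-0.04  0.59  0.12  1.94 -0.12  0.62  1.59] t 15.2 w 24.9 F [-0.1 -0.8 -1.7]
-> shift [-0.0002 -0.0308 -0.0001] turn rad 0.0002
```

move_arm(steps="0 -0.006 0 0 255;0 -0.012 0 0 255;0 -0.018 0 0 255;0 -0.024 0 0 255;0 -0.03 0 0 255;0 -0.032 0 0 255;0 -0.032 0 0 255;0 -0.032 0 0 255;0 -0.032 0 0 255")

```text
clock: 15.95
position: [0.5858, -0.0873, 0.0184]
ee_rot: [-1.102, 1.274, 1.102]
force: [-0.3, -0.2, -1.2]
width: 0.269
```

```bash
python3 -c "
from h import *
print(st(arm.observe()['position']))
p=ws(.013,-.07)
go((p[0],p[1],.0181),81.68)
"; python3 chk.py -.07; python3 -c "
from h import *
d=cam('top');zoom(d,260,420,120,240,5,'b3.png')"
```

```text
[ 0.01204456 -0.06984143]
pos [ 0.5858 -0.0873  0.0184] jaw 81.7 j [-0.03  0.62  0.13  1.86 -0.12  0.66  1.59] t 15.95 w 24.8 F [-0.3 -0.2 -1.2]
-> shift [ 0.0003 -0.001  -0.0002] turn rad 0.0004
top
[(-59, 110), (-57, 107), (-55, 108), (-53, 104), (-51, 101), (-49, 102), (-47, 98), (-45, 98), (-43, 95), (-41, 92), (-39, 91), (-37, 84), (-35, 84), (-33, 81), (-31, 83), (-29, 84), (-27, 93), (-25, 91), (-23, 96), (-21, 95), (-19, 95), (-17, 96), (-15, 95), (-13, 96), (-11, 94), (-9, 94), (-7, 94), (-5, 90), (-3, 94), (-1, 85), (1, 92), (3, 78), (5, 87), (7, 94), (9, 78), (11, 93), (13, 74), (15, 90), (17, 66), (19, 85), (21, 93), (23, 82), (25, 88), (27, 69), (29, 83)]
[(-27, 61), (-24, 62), (-21, 65), (-18, 67), (-15, 67), (-12, 66), (-9, 62), (-6, 61), (-3, 70), (0, 82), (3, 90), (6, 92), (9, 93), (12, 93), (15, 93), (18, 93), (21, 93), (24, 92), (27, 92)]
scene
[]
yellow 16 [ 57.5 -95.8] [ 81.  -72.8] [ 69.3 -85. ]
[(-27, 153), (-24, 156), (-21, 164), (-18, 164), (-15, 168), (-12, 173), (-9, 174), (-6, 173), (-3, 174), (0, 170), (3, 167), (6, 163), (9, 159), (12, 154), (15, 148), (18, 134), (21, 138), (24, 132), (27, 126)]
```

View pics/b3.png

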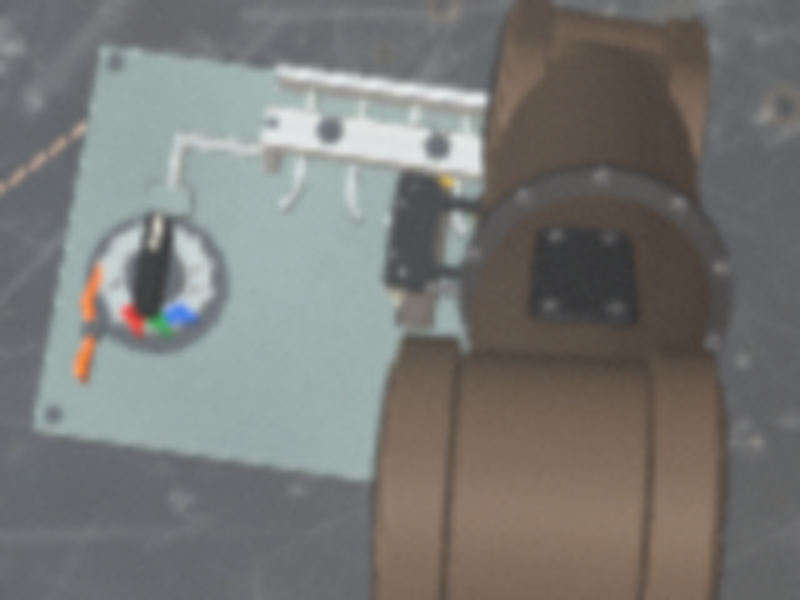

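move_arm(steps="0 0 0 0 130;0 0 0 0 130;0 0 0 0 130;0 0 0 0 130;0 0 0 0 130;-0.04 0 0 0 130;-0.08 0 0 0 130;-0.12 0 0 0 130;-0.16 0 0 0 130;-0.18 0.03 0.02 0 130")

```text
clock: 16.93
position: [0.5644, -0.0681, 0.2038]
ee_rot: [-1.104, 1.271, 1.089]
force: [1.9, 0.1, 0.9]
width: 0.491
```

```bash
python3 -c "
from h import *
go((.42,.25,.2),81.68)
"
```

```text
pos [ 0.5644 -0.0681  0.2038] jaw 81.38 j [-0.1   0.36  0.17  1.76 -0.07  1.02  1.51] t 16.93 w 45.2 F [1.9 0.1 0.9]
-> shift [0.0013 0.1905 0.2928] turn rad -0.0053
```

move_arm(steps="0.001 0.19 0.293 0 130;0.001 0.19 0.293 0 130;0.001 0.19 0.293 0 130;0.001 0.19 0.293 0 130;0.001 0.19 0.293 0 130;0.001 0.19 0.293 0 130;0.001 0.19 0.293 0 130;0.001 0.19 0.293 0 130;0.001 0.19 0.293 0 130;0.001 0.19 0.293 0 130")

```text
clock: 17.77
position: [0.411, 0.2588, 0.1976]
ee_rot: [-1.106, 1.27, 1.109]
force: [1.0, -0.2, -0.4]
width: 0.49
```

```bash
python3 chk.py 0;python3 chk.py -.07; python3 -c "
from h import *
d=cam('top');zoom(d,260,420,120,240,5,'b4t.png')
d=cam('scene');zoom(d,310,410,160,240,8,'b4.png')"
```

```text
top
[(-59, 176), (-57, 174), (-55, 175), (-53, 175), (-51, 176), (-49, 176), (-47, 176), (-43, 177), (-41, 176), (-39, 177), (-37, 175), (-35, 177), (-33, 175), (-31, 175), (-29, 175), (-27, 168), (-25, 167), (-23, 144), (-19, 124), (-17, 125), (-15, 124), (-13, 125), (-11, 124), (-9, 124), (-7, 124), (-5, 124), (-3, 124), (-1, 123), (1, 124), (5, 124), (7, 124), (9, 124), (11, 124), (13, 124), (15, 125), (17, 124), (19, 124), (21, 124), (23, 124), (25, 124), (27, 123), (29, 124)]
yellow 13 [69.1 -8.7] [74.9 11.2] [72.   0.5]
[(-27, 172), (-24, 172), (-21, 172), (-18, 168), (-15, 152), (-12, 132), (-9, 123), (-6, 124), (-3, 124), (0, 124), (3, 124), (6, 124), (9, 128), (12, 147), (15, 166), (18, 173), (21, 174), (24, 175), (27, 175)]
scene
[]
yellow 27 [ 64.1 -25.3] [85.8 12.6] [75.3 -7.1]
[(-27, 78), (-24, 82), (-21, 87), (-18, 96), (-15, 108), (-12, 118), (-9, 129), (-6, 139), (-3, 142), (0, 149), (3, 153), (6, 157), (9, 166), (12, 176), (15, 186), (18, 199), (21, 205), (24, 213), (27, 216)]
top
[(-59, 174), (-57, 174), (-55, 175), (-53, 174), (-51, 175), (-49, 174), (-47, 174), (-
[... 261 characters left out ...]
, 122), (1, 123), (3, 123), (5, 122), (7, 122), (9, 123), (11, 122), (13, 124), (15, 123), (17, 124), (19, 124), (21, 121), (23, 123), (25, 124), (27, 124), (29, 122)]
yellow 21 [ 65.5 -81.5] [ 74.7 -58.4] [ 70.2 -68.7]
[(-27, 171), (-24, 171), (-21, 170), (-18, 166), (-15, 148), (-12, 130), (-9, 122), (-6, 123), (-3, 123), (0, 123), (3, 123), (6, 121), (9, 121), (12, 134), (15, 155), (18, 167), (21, 170), (24, 170), (27, 170)]
scene
[]
yellow 31 [ 57.5 -95.8] [ 82.8 -55.2] [ 71.4 -76. ]
[(-27, 77), (-24, 79), (-21, 84), (-18, 94), (-15, 107), (-12, 120), (-9, 131), (-6, 139), (-3, 144), (0, 147), (3, 150), (6, 154), (9, 157), (12, 158), (15, 155), (18, 146), (21, 133), (24, 118), (27, 104)]
```

View pics/b4t.png

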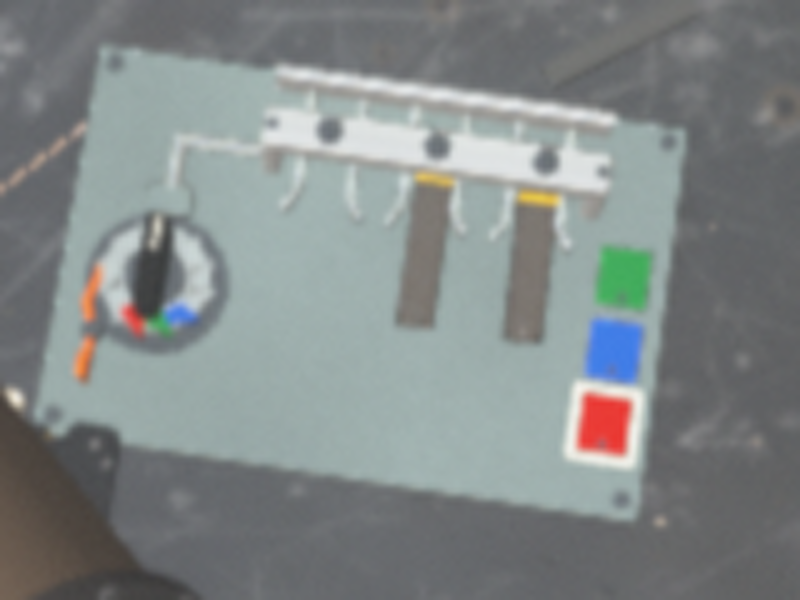

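View pics/b4.png

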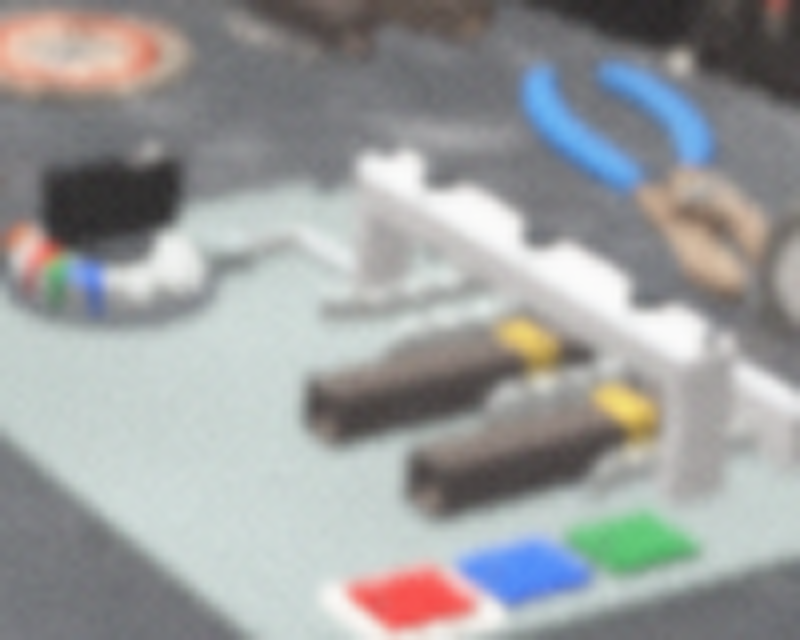

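```bash
cat > prof.py <<'E'
from h import *
from scipy.ndimage import map_coordinates
def proj(d,p):
    E=d["extrinsics"];c=(np.asarray(p)-E[:3,3])@E[:3,:3]
    return d["cx"]+d["f"]*c[...,0]/-c[...,2], d["cy"]-d["f"]*c[...,1]/-c[...,2]
def samp(d,img,x,y,z):
    w=O+x[:,None]*EX+y*EY;u,v=proj(d,np.c_[w,np.full(len(x),z)]);return map_coordinates(img,[v,u],order=1)
def cross(x,p,lo,hi):
    h=(lo+hi)/2;i=np.nonzero((p[:-1]-h)*(p[1:]-h)<=0)[0];return [round(float(x[k]+(h-p[k])/(p[k+1]-p[k])*(x[k+1]-x[k]))*1000,1) for k in i]
if __name__=="__main__":
  for n in("top","scene"):
    ims=[cam(n) for _ in range(4)];d=ims[0];I=np.mean([k["img"].astype(float) for k in ims],0)
    # tag edges along x at y=-.135
    x=np.arange(-.11,.07,.0005)
    for nm,c,(a,b) in (("red",I[...,2]-I[...,0]/2-I[...,1]/2,(-.094,-.046)),("blue",I[...,0]-I[...,2],(-.045,.005)),("green",I[...,1]-I[...,2],(.008,.055))):
        xx=np.arange(a,b,.0005);p=np.mean([samp(d,c,xx,yy,.014) for yy in(-.139,-.135,-.131)],0)
        r=cross(xx,p,np.median(np.sort(p)[-20:]),np.median(np.sort(p)[:10]));print(n,nm,r,np.mean(r).round(2))
    for ys in(0,-.07):
        c=I[...,2]-I[...,0]
        x=np.arange(.04,.1,.0005);p=np.mean([samp(d,c,x,ys+o,.033) for o in(-.006,-.003,0,.003,.006)],0)
        print(n,"lane",ys,"band",cross(x,p,p.max(),p[:20].mean()),"max",p.max().round(),"base",p[:20].mean().round(1),np.round(p[::6]).astype(int).tolist())
        g=I.mean(2);x=np.arange(-.05,.01,.0005)
        p=np.mean([samp(d,g,x,ys+o,.008) for o in(-.006,-.003,0,.003,.006)],0);print("   rear z8",cross(x,p,p[:20].mean(),p[-20:].mean()))
        p=np.mean([samp(d,g,x,ys+o,.033) for o in(-.006,-.003,0,.003,.006)],0);print("   z33",np.round(p[::6]).astype(int).tolist())
E
python3 prof.py
```

```text
top red [-87.0, -51.3] -69.15
top blue [-38.9, -0.0] -19.45
top green [12.9, 49.0] 30.95
top lane 0 band [68.4, 76.3] max 99.0 base 9.7 [10, 9, 10, 10, 10, 10, 11, 11, 14, 35, 80, 99, 59, 21, 2, -4, -7, -9, -10, -10]
   rear z8 [-23.2]
   z33 [170, 171, 170, 170, 169, 168, 160, 142, 124, 118, 119, 120, 119, 118, 118, 118, 118, 119, 120, 120]
top lane -0.07 band [65.6, 74.2] max 143.0 base 10.4 [10, 10, 11, 11, 11, 11, 11, 16, 44, 106, 143, 102, 41, 10, 1, -4, -7, -10, -10, -10]
   rear z8 [-22.9]
   z33 [168, 167, 167, 167, 166, 165, 160, 142, 127, 122, 122, 121, 119, 117, 117, 117, 116, 117, 118, 118]
scene red [-88.6, -52.7] -70.65
scene blue [-39.8, -1.2] -20.5
scene green [9.5, 46.8] 28.15
scene lane 0 band [67.8, 86.7] max 114.0 base 15.5 [15, 15, 15, 16, 16, 16, 18, 23, 37, 58, 82, 102, 113, 112, 101, 80, 54, 31, 16, 9]
   rear z8 [-19.5]
   z33 [210, 210, 210, 209, 205, 195, 175, 151, 135, 135, 140, 145, 146, 146, 146, 146, 147, 147, 147, 145]
scene lane -0.07 band [63.7, 83.6] max 119.0 base 16.1 [16, 16, 16, 17, 17, 19, 27, 44, 71, 98, 114, 119, 116, 104, 82, 55, 32, 16, 9, 6]
   rear z8 [-19.1]
   z33 [205, 205, 205, 203, 200, 190, 172, 150, 135, 130, 135, 141, 143, 144, 144, 144, 145, 144, 143, 141]
```

```bash
python3 - <<'E'
from prof import *
I=cv2.imread("pics/top0.png").astype(float);d=cam("top")
for c,b in(((.5594,-.3133),(.5437,-.3397)),((.390,-.341),(.4156,-.3164))):
    c=np.array(c);b=np.array(b);e=(b-c)/np.linalg.norm(b-c);n=np.array([-e[1],e[0]])
    x=np.arange(-.02,.055,.0005);t=np.zeros_like(x)
    for o in(-.006,-.003,0,.003,.006):
        w=c+x[:,None]*e+o*n;u,v=proj(d,np.c_[w,np.full(len(x),.025)]);t+=map_coordinates(I[...,2]-I[...,0],[v,u],order=1)/5
    t-=t[:30].mean();k=x>0;print("integral",(t[k].sum()*.5).round(),"level",(t[k].sum()*.5/12).round(),"centroid",(x[k]*t[k]).sum()/t[k].sum(),"max",t.max())
go((*ws(0,0),.1),81.68)
E
```

```text
integral 2531.0 level 211.0 centroid 0.030598852752538847 max 176.22881203193043
integral 2759.0 level 230.0 centroid 0.03512147795668626 max 192.90774274693314
pos [0.4136 0.254  0.1975] jaw 81.69 j [-0.66  0.24 -0.01  1.94  0.    0.96  0.76] t 18.52 w 45.5 F [-0.4  0.4  0.6]
-> shift [ 0.0974 -0.2077 -0.2431] turn rad 0.0002
```

move_arm(steps="0 -0.04 -0.03 0 130;0 -0.07 -0.07 0 130;0.05 -0.1 -0.1 0 130;0.097 -0.14 -0.15 0 130;0.097 -0.17 -0.2 0 130;0.097 -0.208 -0.243 0 130;0.097 -0.208 -0.243 0 130;0.097 -0.208 -0.243 0 130;0.097 -0.208 -0.243 0 130;0.097 -0.208 -0.243 0 130")

```text
clock: 19.35
position: [0.5852, -0.0216, 0.0994]
ee_rot: [-1.099, 1.279, 1.096]
force: [-0.3, -0.3, 0.1]
width: 0.491
```

```bash
python3 -c "
from h import *
go((*ws(0,0),.0185),81.68)"
```

```text
pos [ 0.5852 -0.0216  0.0994] jaw 81.33 j [-0.13  0.5   0.1   1.82 -0.06  0.82  1.42] t 19.35 w 45.2 F [-0.3 -0.3  0.1]
-> shift [0.0809 0.002  0.005 ] turn rad -0.0061
```

move_arm(steps="0 0.002 0.005 -0.006 130;0 0.002 0.005 -0.006 130;0.02 0.002 0.005 -0.006 130;0.04 0.002 0.005 -0.006 130;0.04 0.002 0.005 -0.006 130")

```text
clock: 19.77
position: [0.5804, -0.0085, 0.058]
ee_rot: [-1.106, 1.273, 1.113]
force: [-1.8, 0.5, -0.5]
width: 0.488
```

```bash
python3 -c "
from h import *
go((*ws(0,0),.0185),81.68)"
```

```text
pos [ 0.5804 -0.0085  0.058 ] jaw 82.25 j [-0.14  0.55  0.09  1.86 -0.07  0.74  1.42] t 19.77 w 44.9 F [-1.8  0.5 -0.5]
-> shift [ 0.0395 -0.0048 -0.0075] turn rad 0.01
```

move_arm(steps="0 0 0 0 130;0 0 0 0 130;0 0 0 0 130;0 0 0 0 130")

```text
clock: 20.1
position: [0.5837, -0.0108, 0.0616]
ee_rot: [-1.107, 1.27, 1.106]
force: [0.7, -0.4, -0.1]
width: 0.487
```

```bash
python3 -c "
from h import *
go((*ws(0,0),.0185),81.68)"
```

```text
pos [ 0.5837 -0.0108  0.0616] jaw 82.07 j [-0.13  0.55  0.09  1.85 -0.07  0.74  1.42] t 20.1 w 44.8 F [ 0.7 -0.4 -0.1]
-> shift [ 0.0431 -0.001  -0.0057] turn rad 0.0068
```

move_arm(steps="0 -0.001 -0.0057 0.007 130;0 -0.001 -0.0057 0.007 130;0.02 -0.001 -0.0057 0.007 130;0.035 -0.001 -0.0057 0.007 130;0.042 -0.001 -0.0057 0.007 130;0.042 -0.001 -0.0057 0.007 130;0.042 -0.001 -0.0057 0.007 130;0.042 -0.001 -0.0057 0.007 130")

```text
clock: 20.77
position: [0.5838, -0.017, 0.0192]
ee_rot: [-1.101, 1.274, 1.1]
force: [-0.3, 0.6, -0.2]
width: 0.494
```

```bash
python3 -c "
from h import *
go((*ws(0,0),.0185),81.68)"
```

```text
pos [ 0.5838 -0.017   0.0192] jaw 81.63 j [-0.12  0.61  0.08  1.88 -0.08  0.65  1.43] t 20.77 w 45.4 F [-0.3  0.6 -0.2]
-> shift [ 0.0007 -0.0001  0.0006] turn rad -0.0009
```

Now I'll grip, push forward 4 mm (tool −y) and release.

move_arm(steps="0 0 0 0 255;0 0 0 0 255;0 0 0 0 255;0 0 0 0 255;0 0 0 0 255;0 0 0 0 255")

```text
clock: 21.27
position: [0.5835, -0.0165, 0.0189]
ee_rot: [-1.101, 1.274, 1.101]
force: [-0.3, 1.9, 6.3]
width: 0.268
```

```bash
python3 -c "
from h import *
print(st(arm.observe()['position']))"
```

```text
[-4.72879177e-04 -8.25209189e-05]
```

move_arm(steps="0 -0.002 0 0 255;0 -0.004 0 0 255;0 -0.004 0 0 255;0 -0.004 0 0 255;0 -0.004 0 0 255")

```text
clock: 21.68
position: [0.5835, -0.0165, 0.0188]
ee_rot: [-1.098, 1.279, 1.107]
force: [-14.7, 4.0, 21.0]
width: 0.27
```

```bash
python3 -c "
from h import *
print(st(arm.observe()['position']))"
```

```text
[-4.68362379e-04 -6.63717297e-05]
```

move_arm(steps="0 0 0 0 130;0 0 0 0 130;0 0 0 0 130;0 0 0 0 130;0 0 0 0 130;-0.03 0 0 0 130;-0.06 0 0 0 130;-0.08 0 0 0 130;-0.08 0 0 0 130")

```text
clock: 22.43
position: [0.5901, -0.0177, 0.1027]
ee_rot: [-1.103, 1.269, 1.096]
force: [0.3, 0.1, 0.6]
width: 0.49
```

```bash
python3 -c "
from h import *
go((*ws(0.003,-.07),.09),81.68)"
```

```text
pos [ 0.5901 -0.0177  0.1027] jaw 81.62 j [-0.13  0.5   0.1   1.81 -0.06  0.82  1.42] t 22.43 w 45.1 F [0.3 0.1 0.6]
-> shift [ 0.0126  0.0032 -0.0697] turn rad -0.0011
```

move_arm(steps="-0.04 0.04 0.03 0 130;-0.1 0.08 0.06 0 130;-0.1 0.12 0.12 0 130;-0.1 0.15 0.18 0 130;-0.1 0.18 0.22 0 130;-0.1 0.19 0.26 0 130;-0.1 0.19 0.27 0 130;-0.1 0.19 0.27 0 130;-0.1 0.19 0.27 0 130;-0.1 0.19 0.27 0 130")

```text
clock: 23.27
position: [0.4355, 0.2845, 0.1986]
ee_rot: [-1.105, 1.269, 1.11]
force: [0.7, 0.1, -0.8]
width: 0.492
```

```bash
python3 prof.py; python3 -c "
from h import *
d=cam('top');zoom(d,300,400,130,205,8,'b5t.png')
d=cam('scene');zoom(d,340,410,180,235,11,'b5.png')"
```

```text
top red [-87.0, -51.3] -69.15
top blue [-38.9, -0.0] -19.45
top green [12.9, 49.0] 30.95
top lane 0 band [68.4, 76.3] max 97.0 base 9.8 [10, 10, 10, 10, 10, 10, 10, 11, 14, 33, 77, 97, 58, 21, 3, -4, -7, -9, -10, -10]
   rear z8 [-23.2]
   z33 [171, 171, 171, 170, 170, 168, 161, 143, 127, 124, 124, 122, 120, 119, 119, 118, 118, 119, 120, 120]
top lane -0.07 band [65.6, 74.2] max 143.0 base 10.6 [10, 10, 11, 11, 11, 11, 11, 16, 44, 106, 143, 102, 41, 10, 1, -4, -7, -10, -10, -10]
   rear z8 [-22.9]
   z33 [168, 168, 168, 167, 167, 166, 160, 143, 127, 122, 123, 121, 119, 118, 117, 117, 117, 117, 118, 119]
scene red [-88.6, -52.8] -70.7
scene blue [-39.8, -1.2] -20.5
scene green [9.6, 46.8] 28.2
scene lane 0 band [67.9, 87.1] max 117.0 base 15.6 [15, 15, 16, 16, 16, 16, 17, 23, 37, 59, 83, 104, 115, 116, 107, 86, 58, 33, 16, 9]
   rear z8 [-19.5]
   z33 [210, 210, 209, 209, 207, 197, 178, 155, 140, 140, 144, 148, 149, 149, 149, 149, 149, 148, 147, 145]
scene lane -0.07 band [63.7, 83.6] max 119.0 base 15.8 [15, 16, 16, 16, 17, 19, 27, 44, 70, 97, 114, 119, 116, 104, 82, 55, 32, 16, 9, 6]
   rear z8 [-19.3]
   z33 [205, 205, 205, 203, 199, 189, 171, 150, 135, 130, 134, 140, 143, 143, 144, 144, 144, 144, 143, 141]
```

View pics/b5t.png

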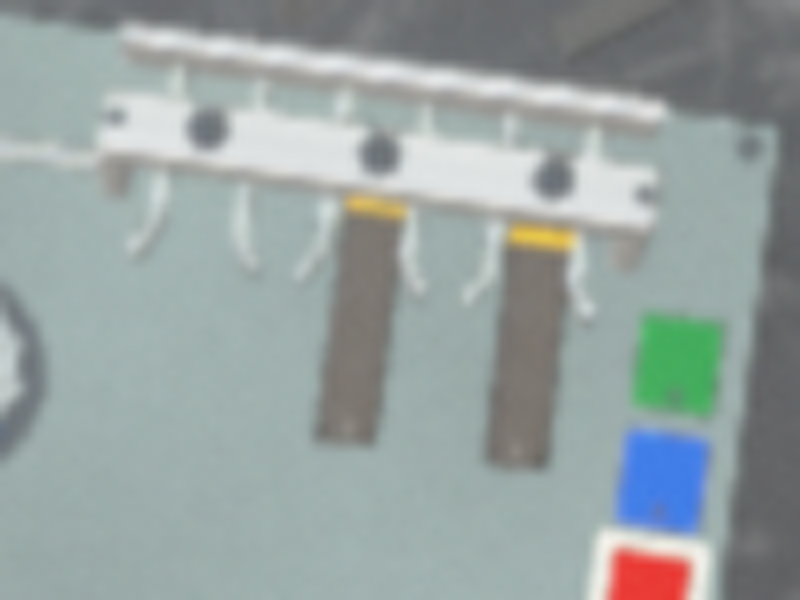

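View pics/b5.png

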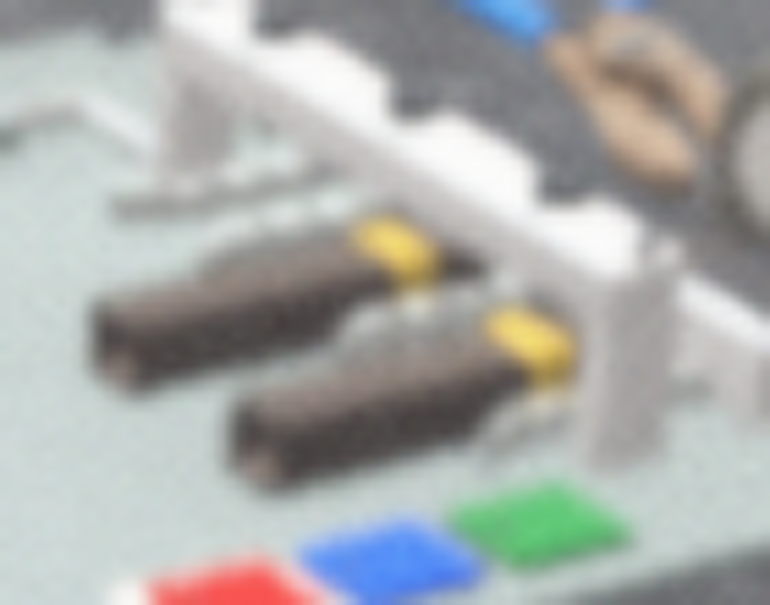

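```bash
python3 - <<'E'
from h import *
d=cam("scene")
f=lambda x,y:((x+.5)/8-.5+310,(y+.5)/8-.5+160)
for nm,p,z in(("b2 c corner",(265,550),.0115),("b4 c",(437,515),.008),("b2 c band",(487,440),.0365),("b4 c band",(628,403),.033),("a5 b corner",(265,457),.009),("a6 b",(325,441),.0085),("a7 b",(325,441),.008)):
    u,v=f(*p);print(nm,(st(plane(d,u,v,z))*1000).round(1))
E
```

```text
b2 c corner [-94.7 -75.2]
b4 c [-17.  -75.3]
b2 c band [  2.1 -77.6]
b4 c band [ 75.8 -69.7]
a5 b corner [-49.8  -5. ]
a6 b [-20.2  -2.8]
a7 b [-19.6  -1.9]
```

```bash
python3 - <<'E'
from prof import *
d=cam("top");P=pts(d)
for ys in(0,-.07,.035,-.035):
    for z in(.008,.02,.033):
        x=np.arange(.085,.145,.0025);g=samp(d,d["img"].mean(2).astype(float),x,ys,z);print(ys,z,[(round(a*1000),int(b)) for a,b in zip(x[::2],g[::2])])
S=st(P)
for ys in(0,-.07):
    k=(abs(S[...,1]-ys)<.015)&(S[...,0]>.06)&(S[...,0]<.15)
    print(sorted((np.c_[S[k][:,0],P[k][:,2]]*1000).round().astype(int).tolist())[::3])
E
```

```text
0 0.008 [(85, 170), (90, 197), (95, 160), (100, 118), (105, 117), (110, 135), (115, 163), (120, 171), (125, 166), (130, 155), (135, 176), (140, 217)]
0 0.02 [(85, 197), (90, 175), (95, 122), (100, 117), (105, 130), (110, 160), (115, 171), (120, 168), (125, 156), (130, 170), (135, 217), (140, 179)]
0 0.033 [(85, 185), (90, 129), (95, 116), (100, 127), (105, 159), (110, 171), (115, 168), (120, 157), (125, 167), (130, 217), (135, 184), (140, 121)]
-0.07 0.008 [(85, 157), (90, 199), (95, 169), (100, 124), (105, 119), (110, 137), (115, 156), (120, 165), (125, 161), (130, 151), (135, 174), (140, 217)]
-0.07 0.02 [(85, 198), (90, 180), (95, 126), (100, 118), (105, 130), (110, 152), (115, 163), (120, 163), (125, 152), (130, 168), (135, 217), (140, 181)]
-0.07 0.033 [(85, 188), (90, 133), (95, 117), (100, 124), (105, 146), (110, 162), (115, 164), (120, 152), (125, 166), (130, 217), (135, 187), (140, 118)]
0.035 0.008 [(85, 164), (90, 209), (95, 223), (100, 223), (105, 224), (110, 223), (115, 193), (120, 174), (125, 168), (130, 158), (135, 189), (140, 216)]
0.035 0.02 [(85, 196), (90, 224), (9
[... 1493 characters left out ...]
, [65, 14], [65, 33], [66, 34], [67, 32], [67, 63], [68, 33], [68, 56], [68, 60], [68, 67], [68, 72], [69, 66], [69, 73], [70, 31], [70, 72], [71, 30], [71, 69], [71, 70], [72, 31], [72, 67], [73, 31], [73, 78], [74, 69], [75, 67], [75, 78], [76, 80], [77, 79], [79, 0], [79, 79], [80, 7], [81, 72], [82, 67], [83, 80], [85, 68], [85, 84], [87, 75], [88, 72], [90, 65], [91, 70], [92, 72], [106, 33], [115, 11], [117, 5], [118, 8], [119, -2], [120, 6], [122, 2], [122, 19], [123, 12], [124, 5], [124, 37], [125, 5], [125, 34], [125, 48], [126, 11], [126, 20], [126, 28], [127, 13], [127, 25], [127, 36], [128, 12], [129, 33], [130, 32], [130, 38], [131, 37], [134, 32], [148, -4], [148, 5], [150, 2]]
```

```bash
python3 - <<'E'
from prof import *
for n in("top","scene"):
    D=[cam(n) for _ in range(6)];d=D[0];z=np.median([k["z_map"] for k in D],0);d["z_map"]=z;P=pts(d);S=st(P);Z=P[...,2]
    x,y=S[...,0],S[...,1]
    def rep(nm,m): print(n,nm,m.sum(),"x pct",(np.percentile(x[m],[2,25,50,75,98])*1000).round(1) if m.any() else None,"z med",(np.median(Z[m])*1000).round(1) if m.any() else None, "y",(np.percentile(y[m],[2,50,98])*1000).round(1) if m.any() else None)
    rep("bridge top",(Z>.07)&(Z<.09)&(x>.05)&(x<.11)&(abs(y)<.1))
    rep("bridge mid",(Z>.054)&(Z<.072)&(x>.05)&(x<.11)&(abs(y)<.1))
    for ys in(0,-.07):
        t=(Z>.028)&(Z<.040)&(x>-.04)&(x<.06)&(abs(y-ys)<.02);rep("tube top %g"%ys,t)
        t=(Z>.014)&(Z<.026)&(x>-.05)&(x<.0)&(abs(y-ys)<.010);rep("tube rear face",t)
        t=(Z>.028)&(Z<.040)&(x>.093)&(x<.118)&(abs(y-ys)<.02);rep("tube front",t)
    rep("knob top",(Z>.058)&(Z<.075)&(abs(x+.02)<.05)&(abs(y-.17)<.05))
    rep("stop",(Z>.02)&(Z<.05)&(x>.118)&(x<.14)&(abs(y)<.09))
    rep("bed",(Z>.002)&(Z<.014)&(x>-.1)&(x<-.05)&(abs(y)<.1))
E
```

```text
top bridge top 329 x pct [68.5 74.  79.6 85.5 92.3] z med 71.7 y [-96.    0.5  96.7]
top bridge mid 421 x pct [67.5 68.9 75.8 85.2 92.7] z med 69.7 y [-96.1  -0.3  94.8]
top tube top 0 184 x pct [-22.3  -3.   18.   38.6  58. ] z med 31.7 y [-13.1  -1.2  10.6]
top tube rear face 0 x pct None z med None y None
top tube front 1 x pct [105.8 105.8 105.8 105.8 105.8] z med 33.7 y [-7.2 -7.2 -7.2]
top tube top -0.07 188 x pct [-21.1  -3.2  18.3  39.4  59.3] z med 31.6 y [-83.1 -70.8 -59.3]
top tube rear face 0 x pct None z med None y None
top tube front 2 x pct [106.4 106.4 106.5 106.5 106.5] z med 31.7 y [-77.  -75.5 -73.9]
top knob top 104 x pct [-49.3 -36.  -20.2  -4.4  11.1] z med 64.1 y [163.4 171.2 179.9]
top stop 210 x pct [123.3 126.1 126.9 129.8 133.3] z med 35.1 y [-86.8  -0.3  86.4]
top bed 907 x pct [-99.  -87.7 -75.2 -62.5 -51.2] z med 7.0 y [-96.   -0.6  95.8]
scene bridge top 203 x pct [70.7 75.5 79.9 85.7 93.1] z med 71.7 y [-94.8  -6.4  92.6]
scene bridge mid 313 x pct [69.3 70.7 71.6 76.5 93. ] z med 68.0 y [-96.6 -10.   95.1]
scene tube top 0 102 x pct [-20.4  -3.9  18.1  39.2  58.7] z med 32.1 y [-11.1  -2.6  11.7]
scene tube rear face 6 x pct [-17.6 -10.9  -8.8  -6.9  -0.7] z med 20.6 y [-9.9 -9.3  7.4]
scene tube front 5 x pct [93.7 94.8 95.7 96.1 99.1] z med 30.9 y [-8.6 -7.   6.1]
scene tube top -0.07 112 x pct [-19.3  -2.1  18.3  38.2  57.6] z med 32.2 y [-81.4 -72.6 -58.5]
scene tube rear face 3 x pct [-19.2 -15.5 -11.4  -7.3  -3.6] z med 22.1 y [-80.  -79.6 -61.1]
scene tube front 2 x pct [93.5 94.2 95.  95.8 96.6] z med 32.7 y [-63.  -62.5 -62.1]
scene knob top 61 x pct [-48.  -36.8 -19.1  -3.   12.1] z med 63.7 y [164.2 169.2 180.7]
scene stop 28 x pct [123.3 128.  129.  129.8 133.2] z med 30.6 y [-89.3 -81.  -69.3]
scene bed 460 x pct [-99.  -87.3 -75.5 -62.9 -51.3] z med 7.4 y [-96.8  -7.8  94.7]
```

```bash
python3 -c "
from h import *
go((*ws(-.003,0),.1),81.68)"
```

```text
pos [0.4385 0.2773 0.1985] jaw 81.64 j [-0.66  0.29 -0.01  1.87  0.    0.98  0.76] t 24.47 w 45.1 F [0.  0.1 0.7]
-> shift [ 0.0985 -0.1837 -0.2695] turn rad -0.0006
```

move_arm(steps="0 -0.02 -0.04 0 130;0.02 -0.05 -0.08 0 130;0.05 -0.08 -0.12 0 130;0.07 -0.11 -0.16 0 130;0.098 -0.14 -0.2 0 130;0.098 -0.17 -0.24 0 130;0.098 -0.183 -0.269 0 130;0.098 -0.183 -0.269 0 130;0.098 -0.183 -0.269 0 130;0.098 -0.183 -0.269 0 130")

```text
clock: 25.3
position: [0.5812, -0.0208, 0.0996]
ee_rot: [-1.098, 1.279, 1.095]
force: [-0.8, 1.1, 0.3]
width: 0.489
```

move_arm(steps="0 0 0 0 130;0 0 0 0 130;0 0 0 0 130")

```text
clock: 25.55
position: [0.5801, -0.0133, 0.1007]
ee_rot: [-1.102, 1.273, 1.104]
force: [1.0, 0.1, -0.9]
width: 0.488
```

```bash
python3 -c "
from h import *
go((*ws(-.003,0),.0205),81.68)"
```

```text
pos [ 0.5801 -0.0133  0.1007] jaw 81.8 j [-0.13  0.49  0.08  1.83 -0.05  0.82  1.41] t 25.55 w 44.9 F [ 1.   0.1 -0.9]
-> shift [ 0.0802 -0.0013 -0.0027] turn rad 0.002
```

move_arm(steps="0.02 -0.001 -0.002 0 130;0.04 -0.001 -0.002 0 130;0.06 -0.001 -0.002 0 130;0.075 -0.001 -0.002 0 130;0.08 -0.001 -0.002 0 130;0.08 -0.001 -0.002 0 130;0.08 -0.001 -0.002 0 130;0.08 -0.001 -0.002 0 130")

```text
clock: 26.22
position: [0.5819, -0.0171, 0.0216]
ee_rot: [-1.102, 1.273, 1.101]
force: [-0.4, -0.6, 1.1]
width: 0.493
```

move_arm(steps="0 0 0 0 255;0 0 0 0 255;0 0 0 0 255;0 0 0 0 255;0 0 0 0 255;-0.001 0 0 0 255;-0.002 0 0 0 255;-0.002 0 0 0 255", squeeze=30)

```text
clock: 26.88
position: [0.5813, -0.0172, 0.0224]
ee_rot: [-1.101, 1.274, 1.101]
force: [2.2, 2.7, -2.8]
width: 0.269
```

```bash
python3 -c "
from h import *
print(st(arm.observe()['position']))
go((*ws(-.003,0),.0205),81.68)"
```

```text
[-0.00253341 -0.0010364 ]
pos [ 0.5813 -0.0172  0.0224] jaw 81.67 j [-0.11  0.6   0.07  1.88 -0.06  0.66  1.42] t 26.88 w 24.8 F [ 2.2  2.7 -2.8]
-> shift [0.0019 0.0005 0.001 ] turn rad -0.0002
```

Fz is now −2.8, so the tube is carried just clear of the bed. I'll push 5 mm forward.

move_arm(steps="0 -0.002 0 0 255;0 -0.004 0 0 255;0 -0.005 0 0 255;0 -0.005 0 0 255;0 -0.005 0 0 255")

```text
clock: 27.3
position: [0.5849, -0.0177, 0.0219]
ee_rot: [-1.1, 1.276, 1.104]
force: [-2.4, 4.4, -0.9]
width: 0.267
```

```bash
python3 -c "
from h import *
print(st(arm.observe()['position']))
go((*ws(-.003,0),.0205),81.68)"
```

```text
[ 0.00102585 -0.00101478]
pos [ 0.5849 -0.0177  0.0219] jaw 81.68 j [-0.11  0.61  0.07  1.87 -0.06  0.67  1.42] t 27.3 w 24.5 F [-2.4  4.4 -0.9]
-> shift [0.0014 0.004  0.001 ] turn rad -0.0001
```

move_arm(steps="0 -0.001 0 0 255;0 -0.001 0 0 255;0 -0.001 0 0 255;0 -0.001 0 0 255;0.001 -0.001 0 0 130;0.001 -0.001 0 0 130;0.001 -0.001 0 0 130;0.001 -0.001 0 0 130;-0.04 -0.001 0 0 130;-0.08 -0.001 0 0 130")

```text
clock: 28.13
position: [0.5852, -0.019, 0.1014]
ee_rot: [-1.099, 1.279, 1.104]
force: [1.5, 0.0, -0.5]
width: 0.487
```

move_arm(steps="0 0 -0.02 0 130;0 0 -0.045 0 130;0 0 -0.07 0 130;0 0 -0.07 0 130;0 0 -0.07 0 130;0 0 -0.07 0 130")

```text
clock: 28.63
position: [0.577, -0.0876, 0.1025]
ee_rot: [-1.101, 1.274, 1.101]
force: [-0.1, 0.9, -0.7]
width: 0.488
```

```bash
python3 -c "
from h import *
go((*ws(-.003,-.07),.0205),81.68)"
```

```text
pos [ 0.577  -0.0876  0.1025] jaw 81.61 j [-0.    0.5   0.09  1.82 -0.06  0.83  1.54] t 28.63 w 44.9 F [-0.1  0.9 -0.7]
-> shift [0.082  0.0064 0.0013] turn rad -0.0011
```

move_arm(steps="0.02 0 0.001 0 130;0.04 0 0.001 0 130;0.06 0 0.001 0 130;0.075 0 0.001 0 130;0.081 0 0.001 0 130;0.081 0 0.001 0 130;0.081 0 0.001 0 130;0.081 0 0.001 0 130")

```text
clock: 29.3
position: [0.5779, -0.0864, 0.0224]
ee_rot: [-1.102, 1.273, 1.1]
force: [-0.7, 0.4, 0.3]
width: 0.489
```

move_arm(steps="0 0 0 0 255;0 0 0 0 255;0 0 0 0 255;0 0 0 0 255;0 0 0 0 255;-0.001 0 0 0 255;-0.002 0 0 0 255;-0.002 0 0 0 255")

```text
clock: 29.97
position: [0.5768, -0.0866, 0.0233]
ee_rot: [-1.101, 1.275, 1.102]
force: [0.4, 0.3, -2.4]
width: 0.269
```

```bash
python3 -c "
from h import *
print(st(arm.observe()['position']))
go((*ws(-.003,-.07),.0205),81.68)"
```

```text
[ 0.00306523 -0.07043514]
pos [ 0.5768 -0.0866  0.0233] jaw 81.65 j [ 0.01  0.61  0.07  1.88 -0.07  0.66  1.55] t 29.97 w 24.8 F [ 0.4  0.3 -2.4]
-> shift [0.0028 0.0061 0.0004] turn rad -0.0006
```

move_arm(steps="0 -0.002 0 0 255;0 -0.004 0 0 255;0 -0.006 0 0 255;0 -0.008 0 0 255;0 -0.009 0 0 255;0 -0.009 0 0 255;0 -0.009 0 0 255;0 -0.009 0 0 255")

```text
clock: 30.63
position: [0.5862, -0.0879, 0.0234]
ee_rot: [-1.101, 1.274, 1.101]
force: [0.4, 2.3, -3.0]
width: 0.273
```

```bash
python3 -c "
from h import *
print(st(arm.observe()['position']))
go((*ws(-.003,-.07),.0205),81.68)"
```

```text
[ 0.01248372 -0.0703696 ]
pos [ 0.5862 -0.0879  0.0234] jaw 81.65 j [ 0.01  0.62  0.07  1.85 -0.07  0.67  1.55] t 30.63 w 25.2 F [ 0.4  2.3 -3. ]
-> shift [0.0029 0.0155 0.0004] turn rad -0.0006
```

move_arm(steps="0.001 0 0 0 255;0.001 0 0 0 130;0.001 0 0 0 130;0.001 0 0 0 130;0.001 0 0 0 130;0.001 0 0 0 130;-0.04 0 0 0 130;-0.08 0 0 0 130;-0.12 0.03 0.03 0 130;-0.15 0.06 0.06 0 130")

```text
clock: 31.47
position: [0.5492, -0.0388, 0.1596]
ee_rot: [-1.1, 1.274, 1.095]
force: [0.4, 0.8, 1.1]
width: 0.49
```

move_arm(steps="-0.02 0.1 0.3 0 130;-0.02 0.1 0.3 0 130;-0.02 0.1 0.3 0 130;-0.02 0.1 0.3 0 130;-0.02 0.1 0.3 0 130;-0.02 0.1 0.3 0 130;-0.02 0.1 0.3 0 130;-0.02 0.1 0.3 0 130;-0.02 0.1 0.3 0 130;-0.02 0.1 0.3 0 130")

```text
clock: 32.3
position: [0.4921, 0.2759, 0.1772]
ee_rot: [-1.104, 1.273, 1.104]
force: [-0.5, -1.8, -0.1]
width: 0.493
```

```bash
python3 prof.py; python3 -c "
from h import *
d=cam('top');zoom(d,300,400,130,205,8,'b6t.png')
d=cam('scene');zoom(d,340,410,180,235,11,'b6.png')"
```

```text
top red [-87.0, -51.3] -69.15
top blue [-38.9, -0.0] -19.45
top green [12.9, 49.0] 30.95
top lane 0 band [54.8, 70.8] max 11.0 base 9.4 [10, 9, 9, 10, 10, 10, 10, 11, 11, 11, 11, 9, 7, 5, 0, -4, -7, -9, -10, -10]
   rear z8 [-18.9]
   z33 [172, 172, 171, 171, 171, 170, 170, 166, 152, 132, 121, 119, 120, 121, 120, 120, 120, 119, 119, 120]
top lane -0.07 band [41.2, 56.9, 69.3] max 11.0 base 10.3 [11, 10, 10, 10, 10, 10, 11, 11, 11, 11, 11, 9, 8, 5, 1, -4, -7, -9, -10, -10]
   rear z8 [-14.3]
   z33 [169, 169, 169, 168, 168, 167, 167, 167, 165, 157, 140, 124, 117, 118, 119, 119, 118, 118, 118, 118]
scene red [-88.7, -52.8] -70.75
scene blue [-39.9, -1.0] -20.45
scene green [9.7, 46.8] 28.25
scene lane 0 band [72.0, 90.8] max 117.0 base 15.3 [15, 15, 15, 16, 16, 16, 16, 18, 22, 32, 50, 74, 99, 113, 117, 110, 91, 64, 38, 19]
   rear z8 [-14.8]
   z33 [210, 210, 210, 210, 209, 208, 203, 190, 172, 155, 148, 150, 153, 154, 152, 151, 151, 151, 151, 149]
scene lane -0.07 band [73.0, 90.1] max 116.0 base 15.6 [16, 16, 16, 15, 15, 16, 16, 16, 19, 26, 42, 66, 92, 111, 116, 108, 86, 57, 30, 13]
   rear z8 [-10.2]
   z33 [205, 204, 203, 204, 204, 204, 203, 199, 188, 167, 144, 132, 132, 139, 143, 144, 143, 143, 143, 142]
```

View pics/b6t.png

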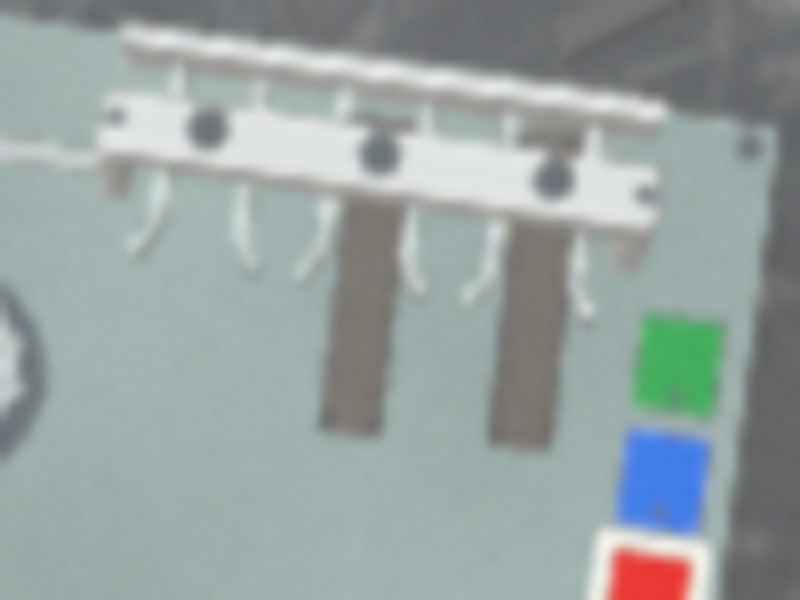

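View pics/b6.png

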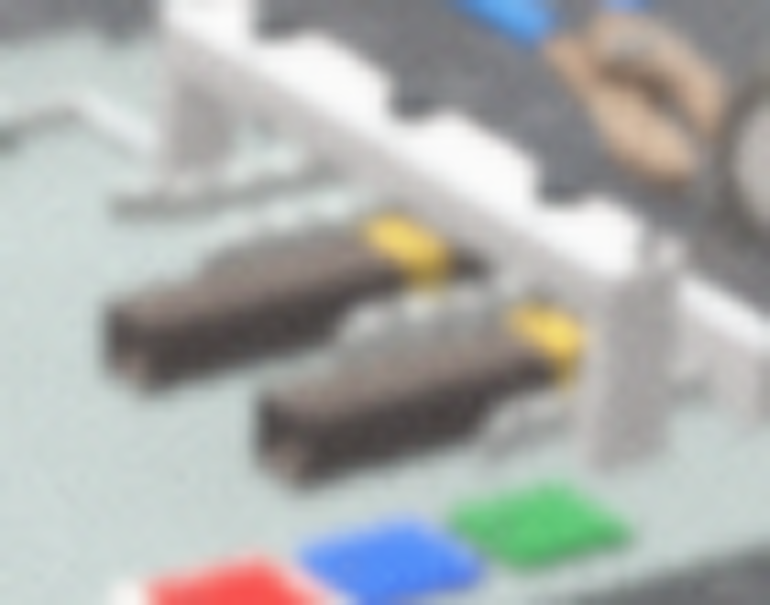

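```bash
cat > knob.py <<'E'
from h import *
for n in("top","scene"):
    d=cam(n);hsv=cv2.cvtColor(d["img"],cv2.COLOR_BGR2HSV);I=d["img"]
    v,u=np.mgrid[0:400,0:640];S=st(plane(d,u,v,.066))-[-.02,.17]
    m=(hsv[...,2]<75)&(np.hypot(S[...,0],S[...,1])<.045)
    c=blobs(m,10)
    if c:
        W=(plane(d,c[0][:,0,0],c[0][:,0,1],.066)[:,:2]*1000).astype(np.float32);r=cv2.minAreaRect(W);print(n,r)
        mm=np.zeros((400,640),np.uint8);cv2.drawContours(mm,c[:1],-1,1,-1);Q=plane(d,*np.nonzero(mm)[::-1],.066)[:,:2];mu=Q.mean(0);w,e=np.linalg.eigh(np.cov((Q-mu).T));print(" pca centre",mu.round(4),"st",(st(mu)*1000).round(1),"ang",np.degrees(np.arctan2(e[1,1],e[0,1])).round(1),np.sqrt(12*w).round(4))
    S2=st(plane(d,u,v,.025))-[-.02,.17];R2=np.hypot(S2[...,0],S2[...,1]);H,Sa=hsv[...,0].astype(int),hsv[...,1]
    for nm,k in dict(red=((H<6)|(H>172)),green=(H>50)&(H<85),blue=(H>100)&(H<125)).items():
        k=k&(Sa>110)&(R2>.02)&(R2<.046)
        if k.sum(): a=S2[k].mean(0);print(" ",nm,k.sum(),(a*1000).round(1),"cw from +y deg",np.degrees(np.arctan2(a[0],a[1])).round(1))
E
python3 knob.py; python3 -c "
from h import *
print(ws(-.02,.17)); go((*ws(-.02,.17),.15),81.68)
d=cam('top');zoom(d,265,315,150,200,12,'k0.png')"
```

```text
top ((581.2498779296875, 154.7834930419922), (15.232026100158691, 50.6345100402832), 81.98472595214844)
 pca centre [0.5779 0.1546] st [-30.8 168.4] ang 168.5 [0.015 0.043]
  red 15 [-28.6  10.3] cw from +y deg -70.3
  green 6 [-28.4  -7.7] cw from +y deg -105.2
  blue 17 [-22.2 -18.9] cw from +y deg -130.4
scene ((577.0458984375, 138.62982177734375), (36.54082107543945, 52.17498016357422), 55.54662322998047)
 pca centre [0.5754 0.1344] st [-30.4 148.1] ang 154.4 [0.0364 0.0517]
  red 2 [-21.6  14.4] cw from +y deg -56.3
  blue 6 [-21.6 -21.4] cw from +y deg -134.8
[0.58880977 0.15460484]
pos [0.4928 0.274  0.1773] jaw 81.62 j [-0.6   0.38  0.    1.79 -0.    0.97  0.82] t 32.9 w 45.0 F [-0.1  0.1  1.5]
-> shift [ 0.0273 -0.1124 -0.1041] turn rad -0.001
```

View pics/k0.png

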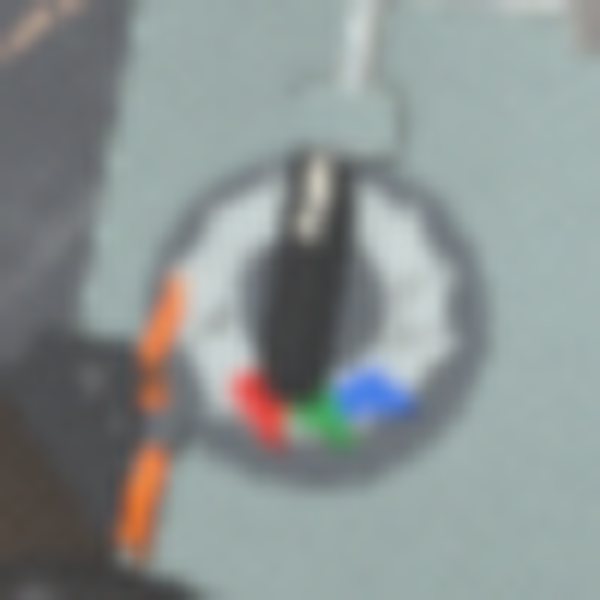

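move_arm(steps="0 -0.04 -0.04 0 166;0 -0.08 -0.08 0 166;0.02 -0.112 -0.104 0 166;0.05 -0.112 -0.104 0 166;0.08 -0.112 -0.104 0 166;0.08 -0.112 -0.104 0 166;0.08 -0.112 -0.104 0 166;0.08 -0.112 -0.104 0 166;0.08 -0.112 -0.104 0 166")

```text
clock: 33.7
position: [0.5891, 0.1569, 0.0994]
ee_rot: [-1.102, 1.271, 1.102]
force: [-0.4, 0.7, 0.3]
width: 0.35
```

```bash
python3 -c "
from h import *
print(st(arm.observe()['position']))
go((*ws(-.02,.17),.034),81.68)
d=cam('scene');zoom(d,290,370,140,215,10,'k1.png')
d=cam('top');zoom(d,255,335,130,200,10,'k1t.png')"
```

```text
[-0.02003535  0.17227781]
pos [0.5891 0.1569 0.0994] jaw 81.75 j [-0.37  0.54  0.03  1.76 -0.02  0.85  1.1 ] t 33.7 w 32.2 F [-0.4  0.7  0.3]
-> shift [ 0.0654  0.0001 -0.0024] turn rad 0.0012
```

View pics/k1.png

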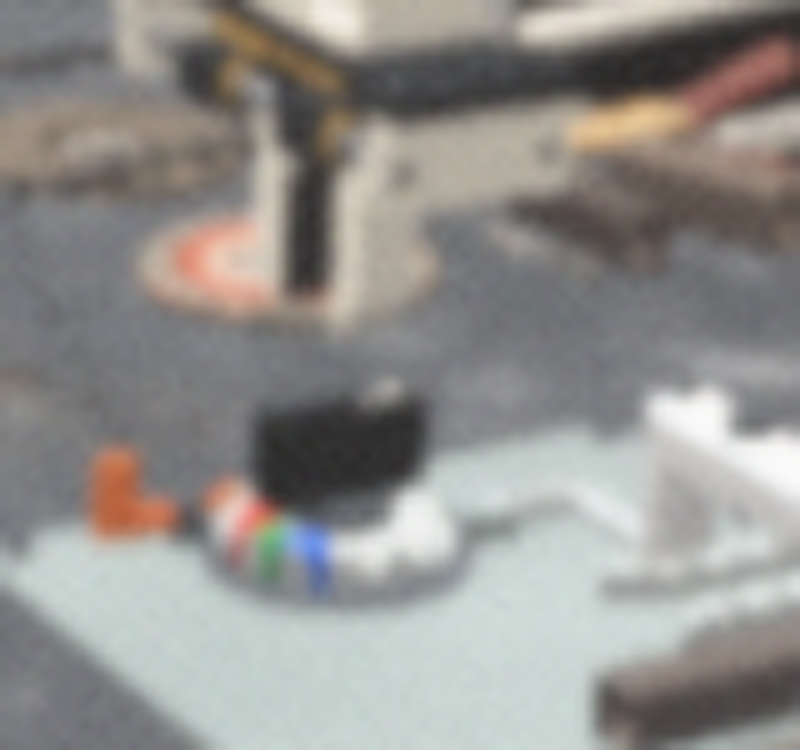

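View pics/k1t.png

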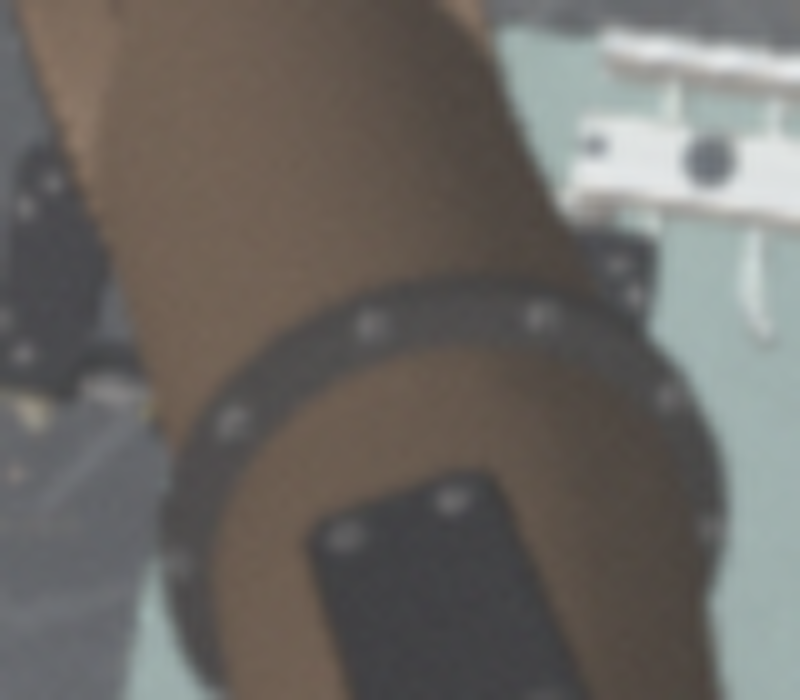

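```bash
python3 - <<'E'
from h import *
d=cam("scene");f=lambda x,y:((x+.5)/10-.5+290,(y+.5)/10-.5+140)
for nm,p,z in(("near finger L bottom",(333,322),.0994),("near finger R bottom",(408,303),.0994),("knob near top L",(262,412),.066),("knob near top R",(424,400),.066),("knob near bot L",(262,490),.030),("knob near bot R",(422,475),.030)):
    u,v=f(*p);print(nm,(st(plane(d,u,v,z))*1000).round(1))
E
```

```text
near finger L bottom [-27.7 162. ]
near finger R bottom [  4.8 166.9]
knob near top L [-47.5 174. ]
knob near top R [  8.  159.3]
knob near bot L [-38.2 188.9]
knob near bot R [ 18.9 176. ]
```

move_arm(steps="0.02 0 -0.0025 0 166;0.04 0 -0.0025 0 166;0.055 0 -0.0025 0 166;0.065 0 -0.0025 0 166;0.065 0 -0.0025 0 166;0.065 0 -0.0025 0 166;0.065 0 -0.0025 0 166")

```text
clock: 34.43
position: [0.5885, 0.153, 0.033]
ee_rot: [-1.101, 1.273, 1.101]
force: [0.3, -0.4, -0.2]
width: 0.348
```

move_arm(steps="0 0 0 0 255;0 0 0 0 255;0 0 0 0 255;0 0 0 0 255;0 0 0 0 255", squeeze=25)

```text
clock: 34.85
position: [0.5891, 0.1575, 0.0328]
ee_rot: [-1.101, 1.267, 1.104]
force: [2.6, 12.2, -4.9]
width: 0.199
```

```bash
python3 -c "
from h import *
print(st(arm.observe()['position']))
go((*ws(-.02,.17),.034),81.68)"
```

```text
[-0.0201564   0.17290103]
pos [0.5891 0.1575 0.0328] jaw 81.82 j [-0.36  0.62  0.02  1.8  -0.03  0.71  1.11] t 34.85 w 18.3 F [ 2.6 12.2 -4.9]
-> shift [-0.0012 -0.0002 -0.0029] turn rad 0.0025
```

move_arm(steps="0 0 0.002 0 255;0 0 0.004 0 255;0 0 0.004 0 255;0 0 0.004 0 255")

```text
clock: 35.18
position: [0.5891, 0.1576, 0.0328]
ee_rot: [-1.101, 1.273, 1.101]
force: [0.3, 5.1, 2.2]
width: 0.193
```

```bash
python3 -c "
from h import *
print(st(arm.observe()['position']),arm.observe()['ft_torque'])
go((*ws(-.02,.17),.034),81.68)"
```

```text
[-0.02015983  0.17304534] [ 1.02854371 -0.07259894 -0.12154792]
pos [0.5891 0.1576 0.0328] jaw 81.67 j [-0.37  0.62  0.03  1.8  -0.03  0.72  1.1 ] t 35.18 w 17.7 F [0.3 5.1 2.2]
-> shift [-0.0012 -0.0002 -0.003 ] turn rad -0.0001
```

move_arm(steps="0 0 0.0015 0.06 255;0 0 0.0015 0.12 255;0 0 0.0015 0.18 255;0 0 0.0015 0.24 255;0 0 0.0015 0.3 255;0 0 0.0015 0.36 255;0 0 0.0015 0.42 255;0 0 0.0015 0.48 255;0 0 0.0015 0.54 255;0 0 0.0015 0.6 255")

```text
clock: 36.02
position: [0.5903, 0.1602, 0.0328]
ee_rot: [-0.642, 1.469, 0.644]
force: [5.7, 9.3, -1.8]
width: 0.195
```

```bash
python3 -c "
from h import *
print(st(arm.observe()['position']),arm.observe()['ft_torque'])
go((*ws(-.02,.173),.034),81.68-97)
d=cam('scene');zoom(d,290,370,140,215,10,'k2.png')"
```

```text
[-0.019377    0.17571646] [ 1.61608422 -0.86062361  0.13788175]
pos [0.5903 0.1602 0.0328] jaw 47.19 j [-0.48  0.63  0.19  1.81 -0.18  0.72  0.63] t 36.02 w 18.0 F [ 5.7  9.3 -1.8]
-> shift [-0.0012 -0.001  -0.0026] turn rad 1.091
```

View pics/k2.png

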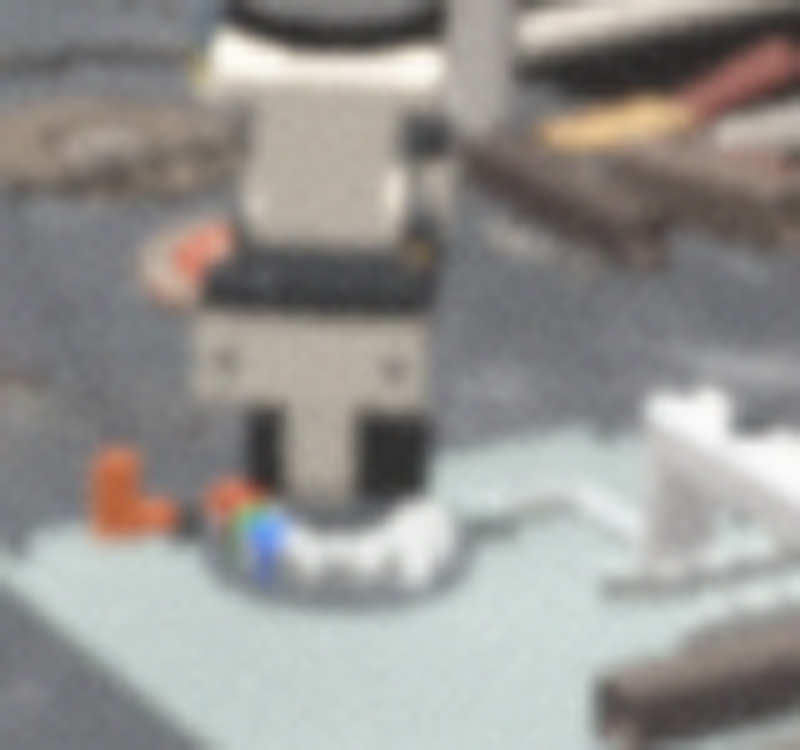

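move_arm(steps="0 0 0.0015 0.06 255;0 0 0.002 0.12 255;0 0 0.002 0.18 255;0 0 0.002 0.24 255;0 0 0.002 0.3 255;0 0 0.002 0.36 255;0 0 0.002 0.42 255;0 0 0.002 0.48 255;0 0 0.002 0.54 255;0 0 0.002 0.6 255")

```text
clock: 36.9
position: [0.5928, 0.1616, 0.0329]
ee_rot: [-0.174, 1.558, 0.177]
force: [9.2, 8.6, -6.7]
width: 0.198
```

```bash
python3 -c "
from h import *
print(st(arm.observe()['position']),arm.observe()['ft_torque'])
go((*ws(-.02,.173),.034),81.68-97)"
```

```text
[-0.01710069  0.17750967] [ 1.51025497 -1.74362338  0.23031019]
pos [0.5928 0.1616 0.0329] jaw 12.82 j [-0.6   0.65  0.36  1.81 -0.33  0.73  0.17] t 36.9 w 18.2 F [ 9.2  8.6 -6.7]
-> shift [-0.0012 -0.0032 -0.0043] turn rad 0.4912
```

move_arm(steps="0 -0.001 0.001 0.05 255;0 -0.002 0.002 0.1 255;0 -0.002 0.002 0.15 255;0 -0.002 0.002 0.2 255;0 -0.002 0.002 0.25 255;0 -0.002 0.002 0.3 255;0 -0.002 0.002 0.35 255;0 -0.002 0.002 0.41 255;0 -0.002 0.002 0.47 255;0 -0.002 0.002 0.47 255")

```text
clock: 37.73
position: [0.5951, 0.1616, 0.0328]
ee_rot: [0.196, 1.558, -0.19]
force: [8.4, 11.7, -4.7]
width: 0.194
```

```bash
python3 -c "
from h import *
print(st(arm.observe()['position']),arm.observe()['ft_torque'])
go((*ws(-.02,.173),.034),81.68-97)
d=cam('scene');zoom(d,290,370,140,215,10,'k3.png')"
```

```text
[-0.01482846  0.17779232] [ 2.12703793 -1.43753361  0.10956024]
pos [0.5951 0.1616 0.0328] jaw -14.1 j [-0.68  0.67  0.49  1.82 -0.45  0.76 -0.2 ] t 37.73 w 17.9 F [ 8.4 11.7 -4.7]
-> shift [-0.0012 -0.0053 -0.0047] turn rad 0.0214
```

View pics/k3.png

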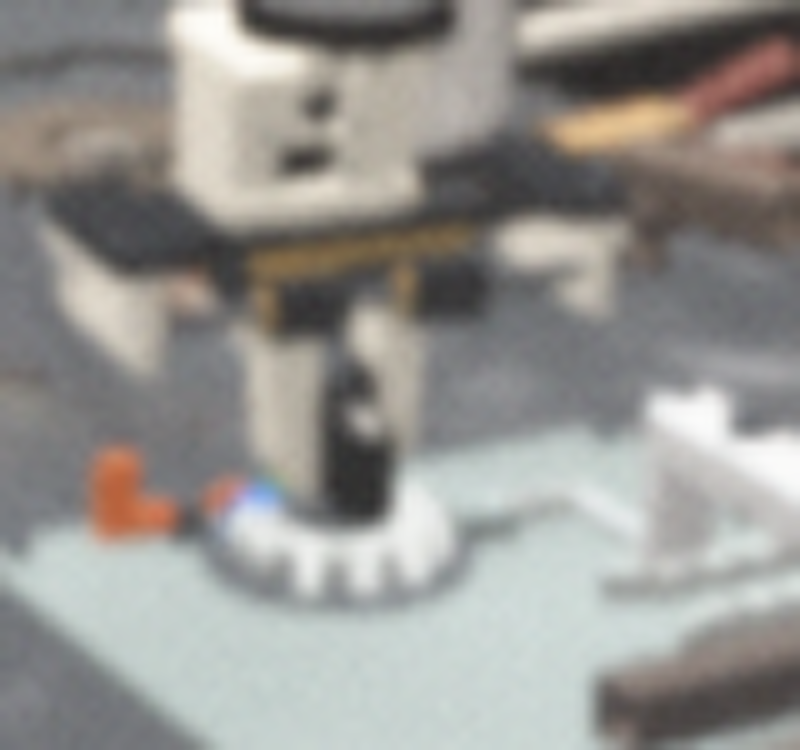

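move_arm(steps="0 0 0 0.02 255;0 0 0 0.02 255;0 0 0 0.02 255;0 0 0 0.02 166;0 0 0 0.02 166;0 0 0 0.02 166;0 0 0 0.02 166;0 0 0 0.02 166")

```text
clock: 38.45
position: [0.5922, 0.1573, 0.0324]
ee_rot: [0.208, 1.561, -0.209]
force: [-1.9, 0.4, 6.5]
width: 0.35
```

move_arm(steps="-0.02 0 0 0 166;-0.05 0 0 0 166;-0.08 0 0 0 166;-0.12 0 0 0 166;-0.12 0 0 0 166")

```text
clock: 38.87
position: [0.596, 0.1574, 0.1588]
ee_rot: [0.212, 1.553, -0.206]
force: [1.7, -0.2, 0.1]
width: 0.347
```

```bash
python3 -c "
from h import *
go((.42,.28,.2),-14)
d=cam('scene');zoom(d,290,370,140,215,10,'k4.png')"
```

```text
pos [0.596  0.1574 0.1588] jaw -15.27 j [-0.75  0.52  0.6   1.72 -0.34  0.99 -0.29] t 38.87 w 31.9 F [ 1.7 -0.2  0.1]
-> shift [-0.0424  0.0721 -0.2018] turn rad -0.0222
```

View pics/k4.png

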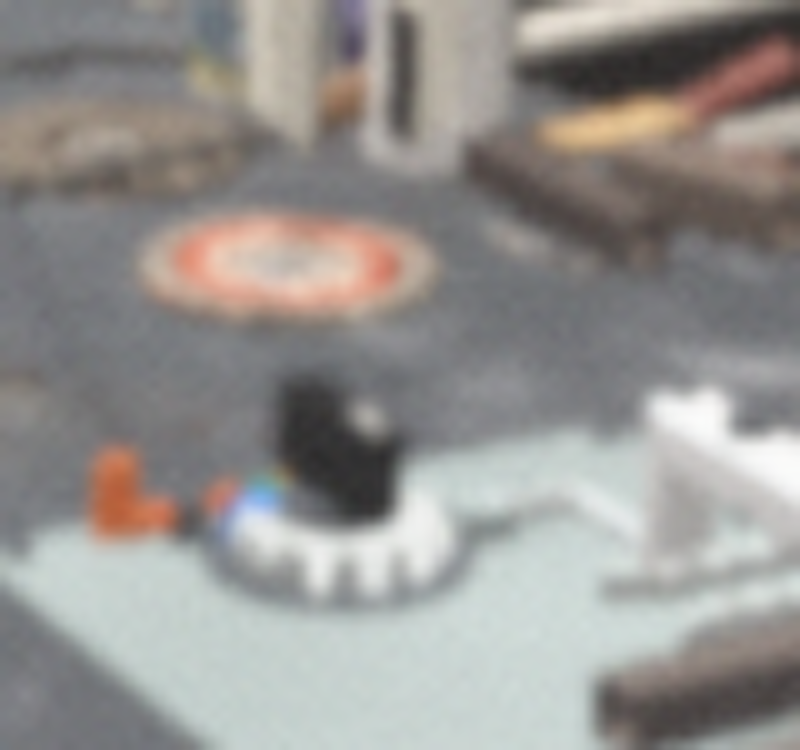

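Next I'll move away so the top camera can check the wheel and tubes.

move_arm(steps="-0.042 0.072 -0.2 0 166;-0.042 0.072 -0.2 0 166;-0.042 0.072 -0.2 0 166;-0.042 0.072 -0.2 0 166;-0.042 0.072 -0.2 0 166;-0.042 0.072 -0.2 0 166;-0.042 0.072 -0.2 0 166;-0.042 0.072 -0.2 0 166;-0.042 0.072 -0.2 0 166")

```text
clock: 39.67
position: [0.4192, 0.2785, 0.1937]
ee_rot: [0.209, 1.56, -0.21]
force: [0.6, -0.4, 0.2]
width: 0.348
```

```bash
python3 knob.py; python3 prof.py|grep -A1 lane|cut -c1-70; python3 -c "
from h import *
d=cam('top');zoom(d,260,400,125,215,5.5,'k5.png')"
```

```text
top ((584.5131225585938, 155.1439208984375), (53.64965057373047, 16.27165985107422), 81.98079681396484)
 pca centre [0.5844 0.1597] st [-25.1 174.4] ang 73.4 [0.0149 0.051 ]
  red 1 [ 5.7 37.3] cw from +y deg 8.8
  green 3 [-8.1 30.5] cw from +y deg -14.8
  blue 14 [-19.9  24.4] cw from +y deg -39.2
scene ((578.4986572265625, 143.32061767578125), (45.92051696777344, 36.885406494140625), 55.54664993286133)
 pca centre [0.571  0.1424] st [-35.8 155.4] ang 67.9 [0.0289 0.0561]
  blue 1 [-13.4  25.4] cw from +y deg -27.8
top lane 0 band [51.7, 54.2, 58.1, 70.6] max 11.0 base 9.4 [10, 9, 9, 
   rear z8 [-18.8]
--
top lane -0.07 band [42.3, 60.0, 70.6] max 11.0 base 10.2 [11, 10, 10,
   rear z8 [-14.3]
--
scene lane 0 band [72.0, 90.8] max 116.0 base 15.5 [15, 15, 15, 16, 16
   rear z8 [-14.6]
--
scene lane -0.07 band [73.0, 90.1] max 116.0 base 15.4 [15, 15, 16, 15
   rear z8 [-10.2]
```

View pics/k5.png

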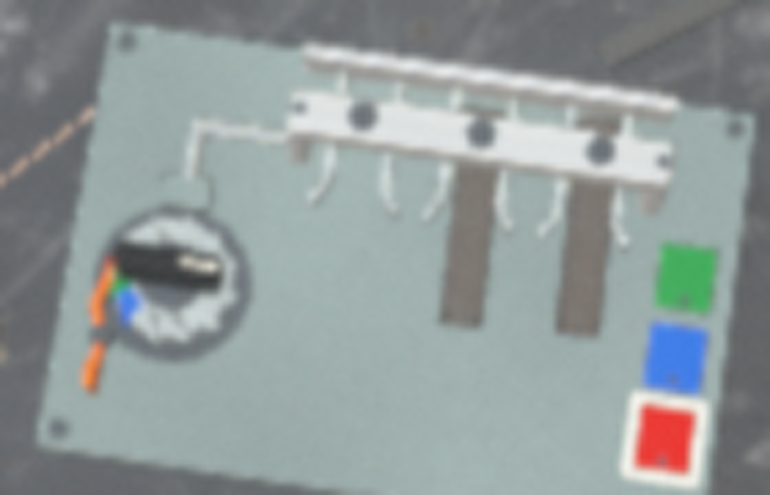

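```bash
python3 -c "
from cell import arm
print(arm.sign_off(), arm.observe()['clock'])"
```

```text
the job is handed in; nothing more can be done
the job is handed in; nothing more can be done
```

I set up the punch station and handed the job in at about 40 s. My last checks were all within tolerance, but sign-off gives no verdict.

**Tubes:** Only two tubes were on the table. From their band distances they were tube_b (35 mm) and tube_c (31 mm). I put tube_b in lane 2 and tube_c in lane 1.
- **First placing:** both ended about 5 to 9 mm short, so I gripped each again and pushed it forward.
- **Blocked push:** the first push on tube_b (4 mm) did not move it, probably because the grip was pressing it onto the bed. It went in once I lifted it slightly first.
- **Final position:** measured from each tube's rear end in the top view, the bands sit at station x of about 80 mm for tube_b and 81 mm for tube_c (target 80). The scene camera gives about 79 mm for both. The allowed error is 6 mm.

**Wheel:** The framed tag is red and the wheel started at 0. I wound it to about 1.69 rad and let go. The green and blue marks and the knob bar then showed a turn of about 90° (1.57 rad), which is the red tooth. The red mark alone gave 79°, but only one of its pixels was visible.

**Disagreements:**
- Before correction for known parts of the station, the scene camera read about 3 mm too far along x near the bridge.
- The robot's own position differed from the cameras by a few millimetres, so I relied on the camera measurements for the tubes.
- I judged the pawl's position only from where the wheel came to rest.

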